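# Gauge heel lifts, build the stacked heel and press it

### The arm

A 6-joint arm with a two-finger parallel gripper is mounted at the origin on the work surface. World frame = base frame: x ahead of the robot, y to its left, z up, the work surface at z = 0. Lengths are in m, angles in rad, forces in N, time in s.
With the tool pointing down it reaches from about 0.25 to 0.725 m from the base axis. Payload 9.7 kg.
Tool frame: the origin (TCP) lies on the centre line of the jaws, within the pads' length; the fingertips stand 11 mm ahead of it and the grasp point (between the pads) lies 8 mm behind it; z points along the fingers, y is the line along which they close (so a half turn about z gives the same grasp; the last joint's range is limited). The gripper opens to 85 mm and grips with 20 to 120 N. Pads are 22 mm wide; open, the fingers measure 114 mm over their backs; the gripper's body (76 mm by 85 mm) begins 54 mm behind the grasp point. The pads swing forward as they close: fully open they stand 13 mm farther back than shut.
Start: joints at [0, 0.087, 0.176, 1.66, 0, 1.571], TCP at [0.55, -0, 0.215] pointing down, gripper open.
Joint ranges: [-3.13, 3.13], [-0.85, 1.81], [-1.15, 1.24], [-2.2, 2.28], [-1.44, 1.52], [-3.14, 3.14]. Speed limits (rad/s): [2.22, 2.22, 2.57, 3.14, 3.14, 3.14].

### API

Orientations are given as a unit quaternion [w, x, y, z].
In Python, from bench import bot gives the robot as it stands. The module is installed in compiled form; this text tells all that it offers.
- The arm moves only by the tool send_rows, never from a script. Its argument "moves" is one flat list of numbers, 6 for each row, row after row: the shift along the world's x, y, z in m, then the turn, a rotation vector about the world's x, y, z in degrees. In form: [x, y, z, rx, ry, rz, x, y, z, rx, ry, rz, ...]. A call has 1 to 12 rows; each row shifts and turns the commanded pose from where the row before left it; what a row does not reach is not made up. A row lasts 1/12 s, in which the tool goes at most 41.7 mm and 7.16 degrees, less where a joint would pass 70% of its speed; a pose out of reach is approached as far as the arm can. A call is refused whole if a number of a shift passes 0.0417 or a number of a turn 7.16, either way. A call with a gripper value outside its range is refused whole. "hand" is the gripper command: -1 is fully open, 1 is shut, values between are in proportion, set as the call begins (left out, the last holds). The fingers move at their own pace and stop on an object; the grip force is fixed at half the most. Time passes only in rows, so rows that do not move let the fingers close. It gives the time, the measured TCP pose, the force, the opening and the grip force at its end, in the units of the state.
- bot.state(): the state, without advancing time (a new reading comes with each control period).
- bot.snapshot(name): name is "scene" or "side" or "wrist"; returns (picture, depth): 384x512x3 uint8, blue, green, red; 384x512 float32, m along the optical axis (not along the pixel's ray), 0 where there is no reading.
- bot.camera_model(name): a dict with "intrinsics" (3x3 intrinsics, pixels), "R" (3x3) and "t" (3): a world point X has camera coordinates R X + t. Camera axes: x right, y down, z forward; pixel columns grow to the right and rows downward; lengths in m; the calibration is good to about 2 mm. A picture is of the moment at which its call begins: read the wrist's pose just before it. camera_model takes no time and is no camera call; for the wrist camera it gives the pose at the moment of the call.
- bot.hand_in(): hands the job in; it is judged then, once.
The state is a dict: "clock": time; "qpos": joint angles; "dq": joint speeds; "tau": joint torques, N m; "tcp_pos": TCP position; "orientation": TCP orientation; "ft_force": force on the tool from outside, world axes, zero at the start; "torque": the same for the moment, N m; "opening": finger opening in m; "grip_force": force on a finger pad.
Only numpy, scipy, OpenCV 4.12 (cv2) and the standard library are available. Lean on these libraries where they do the work, as an engineer would, in place of code of your own. Each camera call takes 0.05 s, during which the arm holds its last target. There are 200 camera calls.

### The job

Slide every heel lift on the bench, each in a lane of its own, along the taper gauge until it wedges, so that all of them stand wedged in the gauge at once. Then build the heel on the drawn-out press carriage: a square, centred stack with long sides along the carriage's travel, from the lift that stopped nearest the mouth (widest) at the bottom to the one that went furthest in (narrowest) on top. Push the carriage fully home under the press, pump the lever through three full strokes, down to its stop and back up each time, and leave the lever up and the jar, tin and hammer undisturbed.

Things in the scene. Friction and masses are not known exactly. Their poses are not given: they have to be found in the camera images.
- lift_a_c (a point): a laminated brown heel lift, a loose rectangular block 84 mm long (its x), 25 mm thick (z), mass about 0.10 kg; its width (y) is one of 36, 42, 48 or 54 mm, no two lifts alike, told by the gauge; either broad face may be up; this point is its centre. May be absent
- lift_b_c (a point): a laminated brown heel lift, a loose rectangular block 84 mm long (its x), 25 mm thick (z), mass about 0.10 kg; its width (y) is one of 36, 42, 48 or 54 mm, no two lifts alike, told by the gauge; either broad face may be up; this point is its centre. May be absent
- lift_c_c (a point): a laminated brown heel lift, a loose rectangular block 84 mm long (its x), 25 mm thick (z), mass about 0.10 kg; its width (y) is one of 36, 42, 48 or 54 mm, no two lifts alike, told by the gauge; either broad face may be up; this point is its centre. May be absent
- lift_d_c (a point): a laminated brown heel lift, a loose rectangular block 84 mm long (its x), 25 mm thick (z), mass about 0.10 kg; its width (y) is one of 36, 42, 48 or 54 mm, no two lifts alike, told by the gauge; either broad face may be up; this point is its centre. May be absent
- lane1 (a point): middle of the wide mouth of gauge lane 1, on the board's top, 10 mm above the bench; x points into the lane, y across, z up. The lanes are alike and parallel, 84 mm apart. Two steel rails, 8 mm high and 8 mm thick, narrow the lane evenly from 64 mm at x = 0 to 32 mm at x = 190 mm. The board runs on 55 mm before the mouth.
- lane2 (a point): middle of the wide mouth of gauge lane 2, on the board's top, 10 mm above the bench; x points into the lane, y across, z up. The lanes are alike and parallel, 84 mm apart. A lift, long side along the lane, wedges when its front corners meet both rails: front end near x = 59 mm for a 54 mm lift (red band), 95 for 48 (yellow), 131 for 42 (green), 166 for 36 (blue).
- lane3 (a point): middle of the wide mouth of gauge lane 3, on the board's top, 10 mm above the bench; x points into the lane, y across, z up. The lanes are alike and parallel, 84 mm apart. See lanes 1 and 2. A lift can be set down straight into the mouth; gripped above the rails, it slides freely until it wedges.
- platen (a point): centre of the flat top of the press carriage (aluminium, 110 x 90 mm, 36 mm above the bench, black guide lines along it); x points into the press, along the travel, y to its left, z up. All round it the press's flat bed is 30 mm above the bench. Press head at the far end: posts 136 mm apart, top 207 mm above the bench, foot 85 mm above the platen's level
- fin (a point): middle of the red upright handle fin of the carriage, 105 mm in front of the platen centre (-x), standing up: 36 mm long (platen x), 14 mm thick (y), from 30 to 76 mm above the bench, this point at 56 mm; pinch it across its thickness from above, or push it
- carriage (a joint): travel of the carriage into the press, m: 0 fully drawn out, 0.170 fully home (foot over the platen centre). Moves along the platen's x, about 3 N of friction; stays where left
- pump_grip (a point): point on the red round grip (26 mm thick) of the press's pump lever, 15 mm short of its end; the lever points towards the robot (the press's -x), 160 mm to the left (+y) of the carriage's line. Its x axis is the level direction into the press when the lever is up
- pump_pivot (a point): the pump lever's hinge, level across the press, 95 mm above the bench; the grip point is 165 mm from it
- pump (a joint): angle of the pump lever, rad: 0 up at rest (rising 0.45 rad above level from hinge to grip), grows as the grip is pushed down, 0.70 at the bottom stop (0.25 rad below level). Sprung: 4 to 10 N at the grip, returns up by itself
- wax_jar: bystander: amber wax jar 68 mm across, 75 mm tall; origin at the centre of its underside
- glue_tin: bystander: metal glue tin 84 mm across, 110 mm tall; origin at the centre of its underside
- cobbler_hammer: bystander: hammer lying on the bench; origin under its middle
Mind the look-alikes: they are no part of the job. What is shaped like the part that bears lift_b_c but blue or pink is not meant.

How it is judged:
By the outcome, as a careful person would: the job done as asked, in the order asked, and still so for the second after the job is handed in, with the robot touching nothing.
Of lift_a, lift_b, lift_c, lift_d only 2 to 3 are there at a start; the rules pass over those that are not, and their reading is None.
At some moment in a run one of lift_a, lift_b, lift_c, lift_d may be knocked a few centimetres aside while the robot is not near it.
Once in a run the grip may slacken for a moment while it holds something.
It also fails if it takes over 210 s, if anything falls off the work surface, if the arm or the gripper's body presses on something with over 40 N, if the wrist force passes 120 N, or if a joint passes its speed limit or range.

## Working session

There is one attempt and no reset: what is moved stays moved. The work goes in short steps, Python scripts to look and compute and a tool call to move; the robot and the scene stay as the last step left them, time stands still between calls to the robot, and variables do not carry over. Pictures are saved under pics/ and viewed, at most 14 in all, crops included, and the job is handed in when it is done.

Besides the shell and the picture viewer there is one more tool, called after ">>>" as a command line: name --argument value ..., lists and objects as JSON in quotes. send_rows: Moves the arm, as the interface text tells. Its arguments: {"type":"object","properties":{"moves":{"type":"array","items":{"type":"number"}},"hand":{"type":"number"}},"required":["moves"]}

```bash
mkdir -p pics; cat > h.py <<'E'
import numpy as np, cv2
from bench import bot
def snap(n):
    m=bot.camera_model(n); p,d=bot.snapshot(n); return p,d,m
def ray(m,u,v,z):
    K=np.array(m["intrinsics"]);R=np.array(m["R"]);t=np.array(m["t"])
    d=R.T@np.linalg.inv(K)@np.array([u,v,1.]);c=-R.T@t
    return c+d*(z-c[2])/d[2]
def cloud(m,d):
    K=np.array(m["intrinsics"]);R=np.array(m["R"]);t=np.array(m["t"])
    v,u=np.indices(d.shape)
    P=np.stack([(u-K[0,2])/K[0,0]*d,(v-K[1,2])/K[1,1]*d,d],-1)
    return (P-t)@R
def proj(m,X):
    q=np.array(m["intrinsics"])@(np.array(m["R"])@np.array(X)+np.array(m["t"]));return q[:2]/q[2]
E
python3 - <<'E'
from h import *
for n in ("scene","side"):
    p,d,m=snap(n); cv2.imwrite(f"pics/{n}0.png",cv2.resize(p,(800,600))); np.savez(f"{n}0.npz",p=p,d=d,**m)
    R=m["R"];print(n,m["intrinsics"],-R.T@m["t"],R[2])
print(bot.state())
E
```

```text
scene [[463.10303205   0.         259.07581617]
 [  0.         463.10303205 192.11389703]
 [  0.           0.           1.        ]] [ 1.42521015 -0.24084556  1.56326381] [-0.49023685  0.14999325 -0.85858596]
side [[481.66108237   0.         247.87849867]
 [  0.         481.66108237 198.98770156]
 [  0.           0.           1.        ]] [0.09847272 0.83630045 1.31777227] [ 0.32126717 -0.53806435 -0.77927797]
{'clock': 0.1, 'qpos': array([-1.53994454e-05,  8.74077808e-02,  1.75241677e-01,  1.65977622e+00,
       -3.62222367e-05,  1.57084263e+00]), 'dq': array([ 0.00194206, -0.00110997,  0.00149845,  0.00055426, -0.00057849,
        0.00100123]), 'tau': array([ 5.47294949e-04, -5.21561801e+01,  4.65652657e+01,  1.59993977e-02,
       -1.19309320e-06, -5.24902489e-06]), 'tcp_pos': array([ 5.49796411e-01, -1.93658308e-05,  2.14767000e-01]), 'orientation': array([-3.92359019e-04,  7.07128472e-01,  7.07084857e-01, -4.17984525e-04]), 'ft_force': array([ 0.3965675 , -0.05558999,  0.04734045]), 'torque': array([-0.00403575, -0.0306403 , -0.00608928]), 'grip_force': 0.0, 'opening': 0.08539427143747977}
```

View pics/scene0.png

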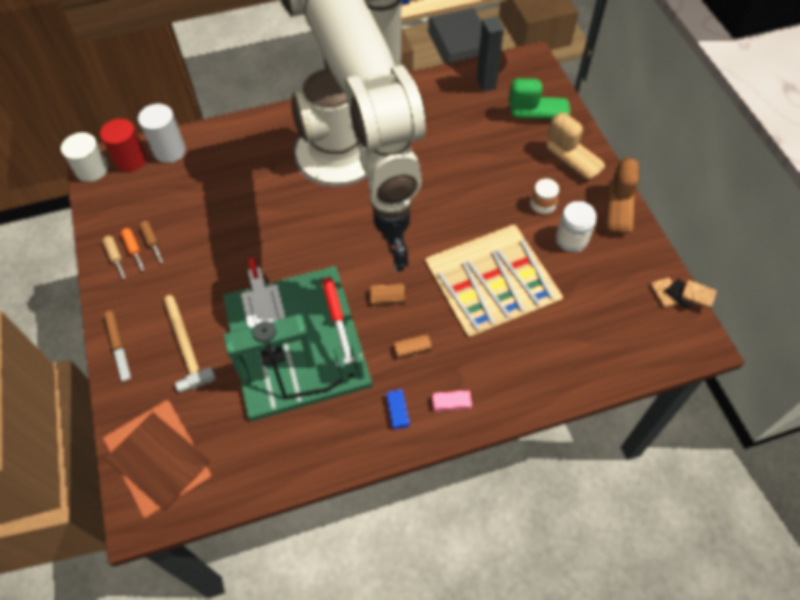

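View pics/side0.png

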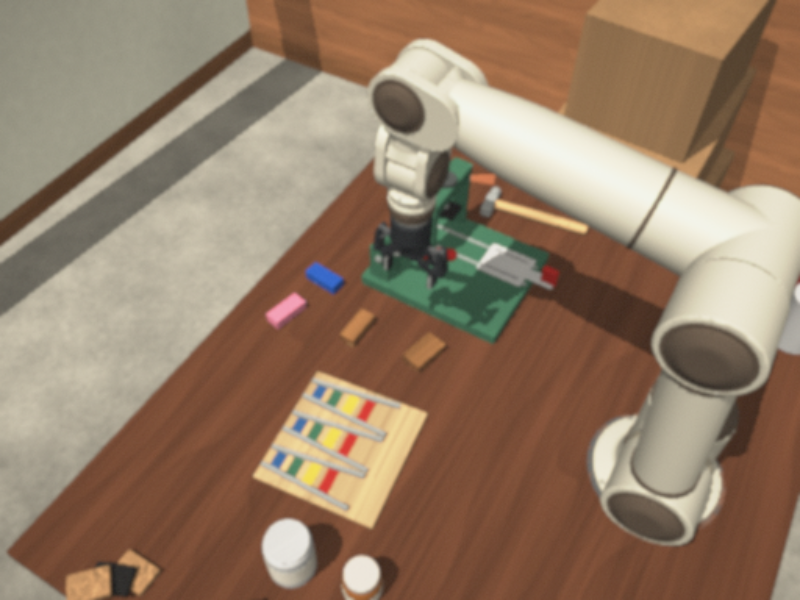

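The scene shows brown blocks at 800-px positions (387,294) and (412,346). The look-alikes are blue (398,408), pink (452,400) and tan/black samples (685,292). The gauge is at (495,280), the press at (295,340), the red lever at (335,300) and the fin at (252,268). The side view shows the same two brown lifts, at (425,350) and (358,326).

```bash
python3 - <<'E'
from h import *
for n in ("scene","side"):
    z=np.load(f"{n}0.npz"); p,d=z["p"],z["d"]; m={k:z[k] for k in("intrinsics","R","t")}
    C=cloud(m,d); H=cv2.cvtColor(p,cv2.COLOR_BGR2HSV)
    X,Y,Z=C[...,0],C[...,1],C[...,2]
    ws=(X>.2)&(X<.9)&(Y>-.5)&(Y<.6)&(d>0)
    def comps(name,mask,amin=25):
        k,l,s,c=cv2.connectedComponentsWithStats((mask&ws).astype(np.uint8))
        for i in range(1,k):
            if s[i,4]>=amin:
                q=C[l==i]; r=cv2.minAreaRect(q[:,:2].astype(np.float32)*1000)
                print(n,name,s[i,4],"px",c[i].round(),"med",np.median(q,0).round(4),"rect",np.round(r[0]),np.round(r[1]),round(r[2],1))
    h,sv,v=H[...,0],H[...,1],H[...,2]
    comps("top25",(Z>.018)&(Z<.029)&(h<22)&(sv>80)&(v>90))
    comps("red",((h<6)|(h>174))&(sv>170)&(v>110))
    comps("yel",(h>22)&(h<32)&(sv>140)&(v>150))
    comps("green",(h>40)&(h<75)&(sv>70)&(v>60)&(Z<.03),15)
    comps("blue",(h>100)&(h<125)&(sv>120)&(v>60),10)
    comps("board",(Z>.005)&(Z<.03)&(h>12)&(h<32)&(sv>40)&(v>140),300)
    comps("bed",(h>60)&(h<95)&(sv>80)&(Z>.02)&(Z<.038),300)
    comps("platen",(Z>.03)&(Z<.045)&(sv<60)&(v>60)&(Y<0),50)
    comps("dark25",(Z>.018)&(Z<.032)&(h<22)&(Y>-.3),40)
E
```

```text
scene top25 173 px [248. 188.] med [ 0.5155 -0.0043  0.0254] rect [515.  -8.] [83. 52.] 77.8
scene top25 164 px [264. 221.] med [0.6731 0.008  0.025 ] rect [673.   8.] [84. 40.] 86.7
scene red 31 px [333. 168.] med [0.5222 0.3467 0.012 ] rect [522. 347.] [16. 40.] 14.4
scene red 29 px [161. 170.] med [ 0.366  -0.3093  0.0769] rect [ 340. -311.] [84. 12.] 3.9
scene red 31 px [314. 175.] med [0.5314 0.2641 0.0121] rect [531. 264.] [18. 40.] 3.7
scene red 185 px [212. 191.] med [ 0.573  -0.1525  0.1671] rect [ 538. -150.] [ 25. 161.] 88.5
scene red 34 px [295. 182.] med [0.5425 0.1814 0.013 ] rect [543. 180.] [17. 38.] 10.7
scene yel 32 px [338. 174.] med [0.5578 0.3536 0.0135] rect [558. 351.] [19. 38.] 8.1
scene yel 32 px [319. 182.] med [0.5672 0.2696 0.0124] rect [568. 268.] [33. 19.] 87.0
scene yel 34 px [300. 189.] med [0.5764 0.1856 0.0106] rect [575. 185.] [18. 38.] 8.9
scene green 17 px [199. 181.] med [ 0.4262 -0.1808  0.0285] rect [ 431. -182.] [23. 29.] 76.2
scene green 23 px [342. 181.] med [0.593  0.3572 0.0121] rect [594. 355.] [13. 28.] 10.8
scene green 96 px [191. 189.]
[... 4020 characters left out ...]
[0.6402 0.2708 0.0106] rect [640. 271.] [ 9. 25.] 12.8
side blue 28 px [178. 294.] med [0.6295 0.3559 0.0116] rect [630. 356.] [11. 24.] 0.8
side board 3750 px [224. 290.] med [0.4964 0.2743 0.0104] rect [545. 261.] [255. 271.] 6.9
side bed 415 px [313. 151.] med [ 0.5467 -0.3752  0.0296] rect [ 535. -374.] [ 48. 276.] 89.7
side bed 2406 px [291. 188.] med [ 0.5176 -0.1676  0.0299] rect [ 565. -188.] [166. 335.] 89.9
side platen 717 px [325. 169.] med [ 0.4608 -0.3057  0.0357] rect [ 457. -312.] [103. 217.] 89.7
side dark25 227 px [228. 208.] med [0.6711 0.0106 0.0246] rect [672.   9.] [87. 39.] 89.3
side dark25 317 px [270. 223.] med [ 0.5143 -0.0058  0.0247] rect [515.  -8.] [88. 53.] 75.6
```

Candidates in 512-px scene coordinates: A at (248,188), about 84x52 mm, z 25 mm, brown. B at (264,221), about 84x40 mm, brown. Blue (254,262), pink (289,256) and the tan samples (438,187) are excluded by the description. I choose A and B, and will check A in a close wrist view.

>>> send_rows --moves '[-0.017, -0.004, -0.02, 0, 0, -6.6, -0.018, -0.004, -0.03, 0, 0, -6.7, 0, 0, 0, 0, 0, 0, 0, 0, 0, 0, 0, 0]' --hand -1

```text
clock: 0.43
tcp_pos: [0.5131, -0.0081, 0.1633]
orientation: [-0.001, 0.784, 0.621, -0.002]
ft_force: [0.1, 0.4, 1.0]
opening: 0.0854
grip_force: 0.0
```

```bash
cat > look.py <<'E'
import sys
from h import *
# lift pose from wrist / others: rect of brown pixels near height z
def lifts(n,zt,box,save=None,amin=60):
    s=bot.state(); p,d,m=snap(n); C=cloud(m,d); H=cv2.cvtColor(p,cv2.COLOR_BGR2HSV)
    X,Y,Z=C[...,0],C[...,1],C[...,2]
    M=(abs(Z-zt)<.006)&(H[...,0]<22)&(H[...,1]>90)&(X>box[0])&(X<box[1])&(Y>box[2])&(Y<box[3])&(d>0)
    k,l,st,c=cv2.connectedComponentsWithStats(M.astype(np.uint8))
    for i in range(1,k):
        if st[i,4]>=amin:
            v,u=np.where(l==i); q=np.array([ray(m,a,b,zt) for a,b in zip(u,v)])
            r=cv2.minAreaRect((q[:,:2]*1000).astype(np.float32))
            print(n,st[i,4],c[i].round(),"z",np.median(C[l==i][:,2]).round(4),"rect",np.round(r[0],1),np.round(r[1],1),round(r[2],1))
    if save: cv2.imwrite("pics/"+save,p)
    return p,d,m
E
python3 - <<'E'
from look import *
b=(.4,.8,-.12,.12)
for n,a in(("wrist",300),("scene",60),("side",60)): lifts(n,.025,b,"w1.png" if n=="wrist" else None,a)
s=bot.state();print(s["tcp_pos"],s["orientation"])
m=bot.camera_model("wrist");print(-m["R"].T@m["t"],m["R"])
E
```

```text
wrist 4081 [424. 116.] z 0.0255 rect [669.2   6.6] [84.1 38.6] 88.2
wrist 4446 [259. 171.] z 0.0256 rect [513.9  -8.7] [83.9 47.9] 76.8
scene 204 [248. 188.] z 0.0258 rect [516.5  -7.7] [83.5 53.9] 76.7
scene 183 [265. 221.] z 0.026 rect [673.7   7.9] [85.  41.4] 89.1
side 215 [228. 207.] z 0.0243 rect [671.3   9.6] [86.5 38.4] 88.1
side 309 [270. 223.] z 0.0249 rect [514.9  -6.8] [86.1 50.8] 77.7
[ 0.51653472 -0.0079371   0.16736744] [0.00103311 0.78370598 0.62112979 0.00128545]
[0.53093532 0.05764344 0.3264465 ] [[ 0.97355906 -0.22841416  0.00311899]
 [-0.22099921 -0.93832364  0.26590993]
 [-0.05781097 -0.25956832 -0.96399283]]
```

View pics/w1.png

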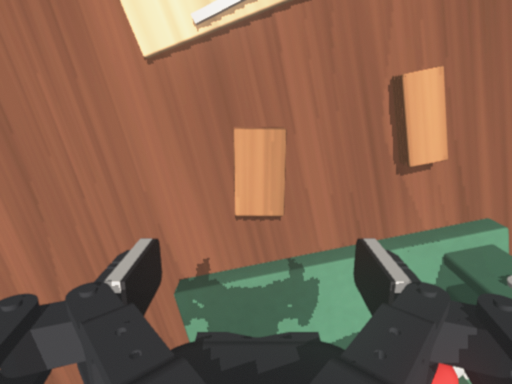

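The wrist view confirms brown lift A at (259,171), square to the jaws, with B at (424,116). Descending on A.

>>> send_rows --moves '[0, 0, -0.03, 0, 0, 0, 0, 0, -0.035, 0, 0, 0, 0, 0, -0.035, 0, 0, 0, 0, 0, -0.025, 0, 0, 0, 0, 0, -0.012, 0, 0, 0, 0, 0, -0.006, 0, 0, 0, 0, 0, 0, 0, 0, 0, 0, 0, 0, 0, 0, 0]'

```text
clock: 1.25
tcp_pos: [0.5164, -0.008, 0.0243]
orientation: [0.001, 0.784, 0.621, 0.001]
ft_force: [-0.1, -0.2, 0.3]
opening: 0.0852
grip_force: 0.0
```

>>> send_rows --moves '[0, 0, 0, 0, 0, 0, 0, 0, 0, 0, 0, 0, 0, 0, 0, 0, 0, 0, 0, 0, 0, 0, 0, 0, 0, 0, 0, 0, 0, 0, 0, 0, 0, 0, 0, 0, 0, 0, 0, 0, 0, 0, 0, 0, 0, 0, 0, 0]' --hand 1

```text
clock: 1.92
tcp_pos: [0.515, -0.008, 0.0224]
orientation: [-0.0, 0.784, 0.62, -0.0]
ft_force: [0.2, 0.5, 0.0]
opening: 0.0002
grip_force: 0.0
```

```bash
python3 - <<'E'
from look import *
b=(.4,.8,-.2,.2)
for n,a in(("wrist",300),("scene",60),("side",60)): lifts(n,.025,b,"w2.png" if n=="wrist" else None,a)
E
```

```text
wrist 8311 [256. 198.] z 0.0256 rect [5.16e+02 4.00e-01] [66.7 47.7] 76.6
scene 163 [247. 188.] z 0.0259 rect [515.   -9.4] [82.1 54.7] 72.3
scene 183 [265. 221.] z 0.0261 rect [673.    8.2] [83.6 40.4] 87.7
side 214 [228. 207.] z 0.0247 rect [670.3  10.2] [87.6 40.2] 88.4
side 221 [269. 226.] z 0.0245 rect [515.1  -4.8] [87.7 51.3] 77.7
```

View pics/w2.png

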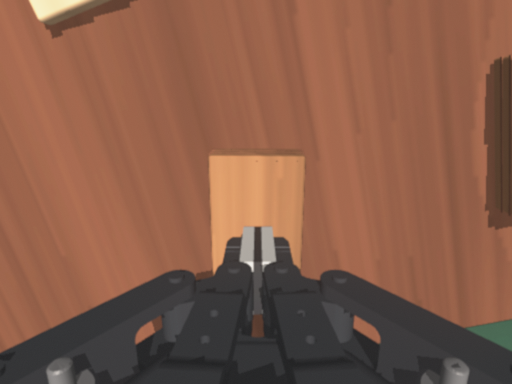

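```bash
python3 - <<'E'
from h import *
p,d,m=snap("wrist");C=cloud(m,d)
for u,v in((248,230),(249,235),(248,245),(248,260),(268,230),(267,235),(268,245),(258,200),(240,240),(235,245)): print(u,v,C[v,u].round(4))
s=bot.state();print(s["tcp_pos"],s["opening"],s["ft_force"],s["qpos"])
E
```

```text
248 230 [0.5129 0.0033 0.0467]
249 235 [0.5136 0.0037 0.0534]
248 245 [0.5133 0.0032 0.062 ]
248 260 [0.5138 0.0037 0.0758]
268 230 [0.5216 0.0015 0.0473]
267 235 [0.521  0.0015 0.0525]
268 245 [0.5212 0.0015 0.0624]
258 200 [0.519  0.0096 0.026 ]
240 240 [0.5086 0.0006 0.0493]
235 245 [0.5066 0.0006 0.0534]
[ 0.51496206 -0.00799384  0.02234207] 0.00011413306678732717 [-0.20834554 -0.14661577  0.48562799] [-1.55292917e-02  1.74327010e-02 -2.70074566e-01  1.28338070e+00
  1.26229662e-05  1.78738888e+00]
```

```bash
python3 - <<'E'
from h import *
p,d,m=snap("wrist");C=cloud(m,d)
for z in (.011,.022,.026,.035,.04,.045,.05): print(z,proj(m,[.5135,.0033,z]).round(1))
for v in range(218,240,2): print(v,C[v,249].round(4),p[v,249])
p,d,m=snap("side");C=cloud(m,d);q=proj(m,[.515,-.008,.03]).astype(int);print(q)
cv2.imwrite("pics/s3.png",cv2.resize(p[q[1]-60:q[1]+40,q[0]-65:q[0]+65],None,fx=5,fy=5,interpolation=2))
E
```

```text
0.011 [250.9 204.6]
0.022 [250.5 211.3]
0.026 [250.3 213.9]
0.035 [249.9 220.3]
0.04 [249.7 224.2]
0.045 [249.4 228.3]
0.05 [249.2 232.7]
218 [0.5122 0.0009 0.0248] [107 157 221]
220 [5.121e-01 3.000e-04 2.620e-02] [108 157 222]
222 [ 0.5117 -0.0013  0.0248] [108 158 222]
224 [ 0.5114 -0.0023  0.0248] [106 156 221]
226 [ 0.5112 -0.0032  0.0254] [127 152 192]
228 [0.5133 0.0033 0.0446] [162 169 175]
230 [0.5133 0.0032 0.0465] [161 169 175]
232 [0.5135 0.0037 0.05  ] [162 170 176]
234 [0.5135 0.0033 0.0515] [162 170 176]
236 [0.5135 0.0033 0.0535] [162 169 176]
238 [0.5135 0.0032 0.0554] [162 170 176]
[270 221]
```

View pics/s3.png

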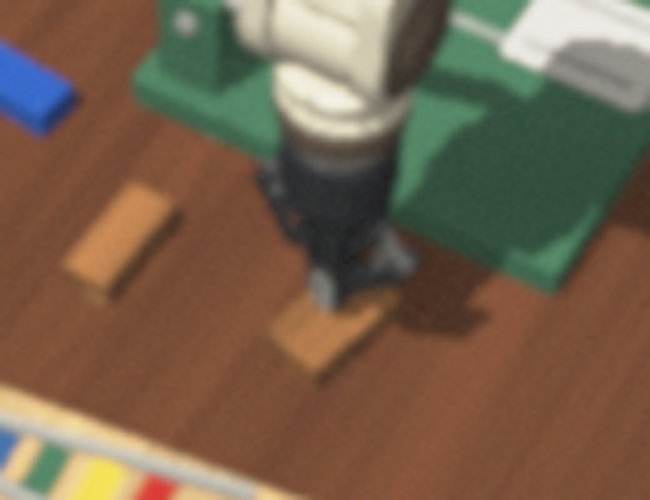

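The shut tips read about z 0.044 while the TCP reads 0.022, so the tips sit above where they should be. I'll feel down gently to test this.

>>> send_rows --moves '[0, 0, -0.003, 0, 0, 0, 0, 0, -0.003, 0, 0, 0, 0, 0, -0.003, 0, 0, 0, 0, 0, 0, 0, 0, 0]'

```text
clock: 2.55
tcp_pos: [0.5145, -0.008, 0.0124]
orientation: [-0.0, 0.784, 0.62, -0.0]
ft_force: [-0.2, 0.1, 0.8]
opening: -0.0002
grip_force: 0.0
```

>>> send_rows --moves '[0, 0, -0.002, 0, 0, 0, 0, 0, -0.002, 0, 0, 0, 0, 0, -0.002, 0, 0, 0, 0, 0, 0, 0, 0, 0]'

```text
clock: 2.88
tcp_pos: [0.5152, -0.008, 0.0091]
orientation: [0.0, 0.784, 0.62, 0.0]
ft_force: [-7.3, 0.2, 16.7]
opening: 0.0003
grip_force: 8.2
```

```bash
python3 - <<'E'
from h import *
s=bot.state();print(s["tcp_pos"],s["opening"],s["ft_force"])
p,d,m=snap("wrist");C=cloud(m,d)
for v in range(200,236,2): print(v,C[v,249].round(4),p[v,249])
E
```

```text
[ 0.51520047 -0.008033    0.00910495] 0.0002787274797184798 [-7.34480498  0.18535877 16.66425353]
200 [0.5161 0.0145 0.0256] [107 157 222]
202 [0.5158 0.0133 0.0247] [107 157 222]
204 [0.5156 0.0126 0.0255] [108 157 222]
206 [0.5155 0.0119 0.0261] [108 158 222]
208 [0.5152 0.0107 0.0255] [107 157 222]
210 [0.5148 0.0094 0.0246] [108 157 223]
212 [0.5146 0.0086 0.025 ] [108 158 223]
214 [0.5145 0.008  0.0259] [108 158 222]
216 [0.5141 0.0065 0.0245] [108 158 223]
218 [0.514  0.0059 0.0255] [108 158 223]
220 [0.5137 0.0049 0.0254] [108 158 223]
222 [0.5134 0.0037 0.0248] [108 157 223]
224 [0.5132 0.0027 0.0249] [108 158 222]
226 [0.513  0.002  0.0256] [128 153 193]
228 [0.5135 0.0035 0.0317] [162 169 175]
230 [0.5135 0.0033 0.0336] [161 169 176]
232 [0.5137 0.0035 0.0364] [162 169 176]
234 [0.5137 0.0035 0.0386] [161 169 175]
```

Contact with the lift's top (z 0.025) came at TCP 0.0095, so the real tips are about 15 mm above the TCP reading. I'll use this measured offset and regrasp.

>>> send_rows --moves '[0, 0, 0.02, 0, 0, 0, 0, 0, 0.02, 0, 0, 0, 0, 0, 0.02, 0, 0, 0, 0, 0, 0, 0, 0, 0]'

```text
clock: 3.27
tcp_pos: [0.5169, -0.008, 0.0713]
orientation: [0.002, 0.784, 0.62, 0.002]
ft_force: [1.1, 0.4, 0.5]
opening: -0.0001
grip_force: 0.0
```

>>> send_rows --moves '[0, 0, 0, 0, 0, 0, 0, 0, 0, 0, 0, 0, 0, 0, 0, 0, 0, 0, 0, 0, 0, 0, 0, 0, 0, 0, 0, 0, 0, 0, 0, 0, 0, 0, 0, 0, 0, 0, -0.02, 0, 0, 0, 0, 0, -0.02, 0, 0, 0, 0, 0, -0.018, 0, 0, 0, 0, 0, -0.012, 0, 0, 0, 0, 0, 0, 0, 0, 0, 0, 0, 0, 0, 0, 0]' --hand -1

```text
clock: 4.27
tcp_pos: [0.5147, -0.008, -0.0028]
orientation: [-0.0, 0.784, 0.62, -0.0]
ft_force: [0.9, -0.4, -0.1]
opening: 0.0855
grip_force: 0.0
```

>>> send_rows --moves '[0, 0, 0, 0, 0, 0, 0, 0, 0, 0, 0, 0, 0, 0, 0, 0, 0, 0, 0, 0, 0, 0, 0, 0, 0, 0, 0, 0, 0, 0, 0, 0, 0, 0, 0, 0, 0, 0, 0, 0, 0, 0, 0, 0, 0, 0, 0, 0]' --hand 1

```text
clock: 4.93
tcp_pos: [0.5159, -0.008, -0.0012]
orientation: [0.001, 0.784, 0.62, 0.001]
ft_force: [-0.4, 0.2, 6.3]
opening: 0.0461
grip_force: 62.1
```

>>> send_rows --moves '[0, 0, 0.025, 0, 0, 0, 0, 0, 0.025, 0, 0, 0, -0.005, 0.026, 0, 0, 0, 6.9, -0.005, 0.026, 0, 0, 0, 6.9, -0.005, 0.026, 0, 0, 0, 6.9, -0.005, 0.026, 0, 0, 0, 6.9, -0.005, 0.026, 0, 0, 0, 6.9, -0.005, 0.026, 0, 0, 0, 6.9, -0.005, 0.026, 0, 0, 0, 6.9, -0.005, 0.026, 0, 0, 0, 6.9, -0.005, 0.026, 0, 0, 0, 6.9, -0.005, 0.026, 0, 0, 0, 6.9]'

```text
clock: 5.93
tcp_pos: [0.4647, 0.2533, 0.0478]
orientation: [0.0, 0.292, 0.956, 0.0]
ft_force: [0.8, -0.3, -0.2]
opening: 0.0457
grip_force: 62.0
```

>>> send_rows --moves '[0, 0, 0, 0, 0, 6.9, 0, 0, 0, 0, 0, 6.9, 0, 0, 0, 0, 0, 6.9, 0, 0, 0, 0, 0, 6.9, 0, 0, 0, 0, 0, 6.9, 0, 0, 0, 0, 0, 6.5, 0, 0, 0, 0, 0, 0, 0, 0, 0, 0, 0, 0]'

```text
clock: 6.6
tcp_pos: [0.4651, 0.252, 0.0476]
orientation: [0.0, -0.057, 0.998, 0.0]
ft_force: [0.2, -0.5, -0.9]
opening: 0.0463
grip_force: 62.0
```

```bash
cat >> h.py <<'E'
from scipy.spatial.transform import Rotation as Ro
def yaw():
    q=np.array(bot.state()["orientation"]); y=Ro.from_quat(q[[1,2,3,0]]).as_matrix()[:,1]; return np.degrees(np.arctan2(y[1],y[0]))
def lanebands(n,save=None):
    p,d,m=snap(n);H=cv2.cvtColor(p,cv2.COLOR_BGR2HSV);h,s,v=[H[...,i] for i in range(3)];C=cloud(m,d)
    for nm,M in(("red",((h<6)|(h>174))&(s>150)),("yel",(h>21)&(h<33)&(s>140)),("grn",(h>40)&(h<80)&(s>70)),("blu",(h>100)&(h<125)&(s>120))):
        M=M&(v>60)&(C[...,2]<.018)&(C[...,0]>.4)&(C[...,1]>.1)&(C[...,1]<.45)
        k,l,st,c=cv2.connectedComponentsWithStats(M.astype(np.uint8))
        for i in range(1,k):
            if st[i,4]>20*(10 if n=="wrist" else 1): print(n,nm,st[i,4],c[i].round(),ray(m,*c[i],.0105)[:2].round(4))
    if save: cv2.imwrite("pics/"+save,p)
E
python3 - <<'E'
from h import *
s=bot.state();print(s["tcp_pos"],yaw(),s["opening"],s["grip_force"],s["ft_force"])
lanebands("wrist","w4.png")
E
```

```text
[0.46506401 0.25204001 0.04759601] 96.49333889286807 0.04626190103908269 61.97795391082764 [ 0.18529768 -0.54741352 -0.88511369]
```

View pics/w4.png

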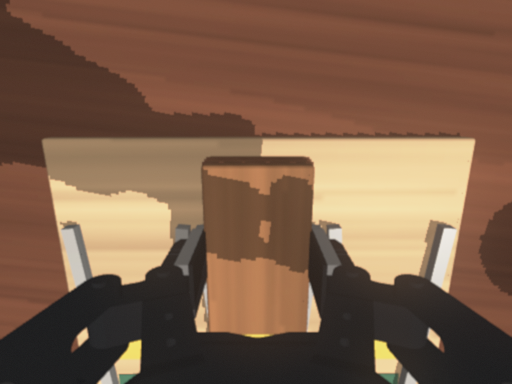

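The wrist view shows the lift held squarely at (257,240), centred between the rails at (182,230) and (333,230). I'll lower it into the mouth and slide it.

>>> send_rows --moves '[0, 0.001, -0.015, 0, 0, 0, 0, 0, -0.012, 0, 0, 0, 0, 0, -0.007, 0, 0, 0, 0, 0, -0.004, 0, 0, 0, 0, 0, 0, 0, 0, 0, 0.01, 0.0012, 0, 0, 0, 0, 0.01, 0.0012, 0, 0, 0, 0, 0.01, 0.0012, 0, 0, 0, 0, 0.01, 0.0012, 0, 0, 0, 0, 0, 0, 0, 0, 0, 0, 0, 0, 0, 0, 0, 0]'

```text
clock: 7.57
tcp_pos: [0.5056, 0.2577, 0.009]
orientation: [-0.0, -0.058, 0.998, -0.0]
ft_force: [0.2, 0.2, -1.2]
opening: 0.0462
grip_force: 62.0
```

>>> send_rows --moves '[0.005, 0.0006, 0, 0, 0, 0, 0.005, 0.0006, 0, 0, 0, 0, 0.004, 0.0005, 0, 0, 0, 0, 0, 0, 0, 0, 0, 0, 0, 0, 0, 0, 0, 0]'

```text
clock: 7.98
tcp_pos: [0.5192, 0.2594, 0.0094]
orientation: [-0.0, -0.058, 0.998, -0.0]
ft_force: [0.7, -1.0, -0.9]
opening: 0.0459
grip_force: 62.0
```

>>> send_rows --moves '[0.003, 0.0004, 0, 0, 0, 0, 0.003, 0.0004, 0, 0, 0, 0, 0.002, 0.0002, 0, 0, 0, 0, 0, 0, 0, 0, 0, 0]'

```text
clock: 8.32
tcp_pos: [0.5272, 0.26, 0.0091]
orientation: [-0.0, -0.058, 0.998, -0.001]
ft_force: [-0.2, -5.5, -1.2]
opening: 0.0461
grip_force: 62.0
```

>>> send_rows --moves '[0.002, 0.0002, 0, 0, 0, 0, 0.002, 0.0002, 0, 0, 0, 0, 0, 0, 0, 0, 0, 0]'

```text
clock: 8.57
tcp_pos: [0.5304, 0.2602, 0.0091]
orientation: [-0.001, -0.058, 0.998, -0.001]
ft_force: [-3.7, -6.0, 0.6]
opening: 0.0455
grip_force: 62.2
```

>>> send_rows --moves '[0.002, -0.0008, 0, 0, 0, 0, 0.002, 0.0002, 0, 0, 0, 0, 0.002, 0.0002, 0, 0, 0, 0, 0, 0, 0, 0, 0, 0]'

```text
clock: 8.9
tcp_pos: [0.5329, 0.2602, 0.009]
orientation: [-0.004, -0.059, 0.998, -0.0]
ft_force: [-22.3, -4.0, 10.2]
opening: 0.0456
grip_force: 63.2
```

>>> send_rows --moves '[-0.003, 0, 0, 0, 0, 0, 0, 0, 0, 0, 0, 0, 0, 0, 0, 0, 0, 0, 0, 0, 0, 0, 0, 0, 0, 0, 0, 0, 0, 0, 0, 0, 0.04, 0, 0, 0, 0, 0, 0.04, 0, 0, 0, 0, 0, 0.03, 0, 0, 0]' --hand -1

```text
clock: 9.57
tcp_pos: [0.5343, 0.2606, 0.1222]
orientation: [0.001, -0.058, 0.998, 0.0]
ft_force: [0.8, 0.5, 0.9]
opening: 0.0853
grip_force: 0.0
```

>>> send_rows --moves '[0.012, -0.021, 0, 0, 0, 6.8, 0.012, -0.021, 0, 0, 0, 6.8, 0.012, -0.021, 0, 0, 0, 6.8, 0.012, -0.021, 0, 0, 0, 6.8, 0.012, -0.021, 0, 0, 0, 6.8, 0.012, -0.021, 0, 0, 0, 6.8, 0.012, -0.021, 0, 0, 0, 6.8, 0.012, -0.021, 0, 0, 0, 6.8, 0.012, -0.021, 0, 0, 0, 6.8, 0.012, -0.021, 0, 0, 0, 6.8, 0.012, -0.021, 0, 0, 0, 6.8, 0.008, -0.021, 0, 0, 0, 6.8]'

```text
clock: 10.57
tcp_pos: [0.675, 0.0073, 0.1192]
orientation: [0.0, -0.699, 0.716, -0.0]
ft_force: [1.2, 0.8, -0.5]
opening: 0.0854
grip_force: 0.0
```

```bash
python3 - <<'E'
from look import *
s=bot.state();print(s["tcp_pos"],yaw(),s["opening"])
b=(.4,.85,-.2,.25)
for n,a in(("wrist",300),("scene",60),("side",60)): lifts(n,.025,b,None,a)
b=(.4,.75,.1,.4)
p,d,m=lifts("scene",.035,b);lifts("side",.035,b);cv2.imwrite("pics/sc5.png",cv2.resize(p,(800,600)))
E
```

```text
[0.67504823 0.0072795  0.11917055] 178.62792227720934 0.08543247269822239
wrist 4478 [262. 181.] z 0.0255 rect [670.6   6.1] [84.4 35.9] 88.3
scene 168 [264. 222.] z 0.0256 rect [673.3   7.8] [85.4 40. ] 84.6
side 217 [228. 207.] z 0.0245 rect [670.6  10.4] [88.1 39.3] 88.6
scene 202 [314. 173.] z 0.0359 rect [535.9 259.3] [87.  49.9] 8.2
side 388 [221. 281.] z 0.0352 rect [534.1 262.5] [84.1 50.8] 5.6
```

View pics/sc5.png

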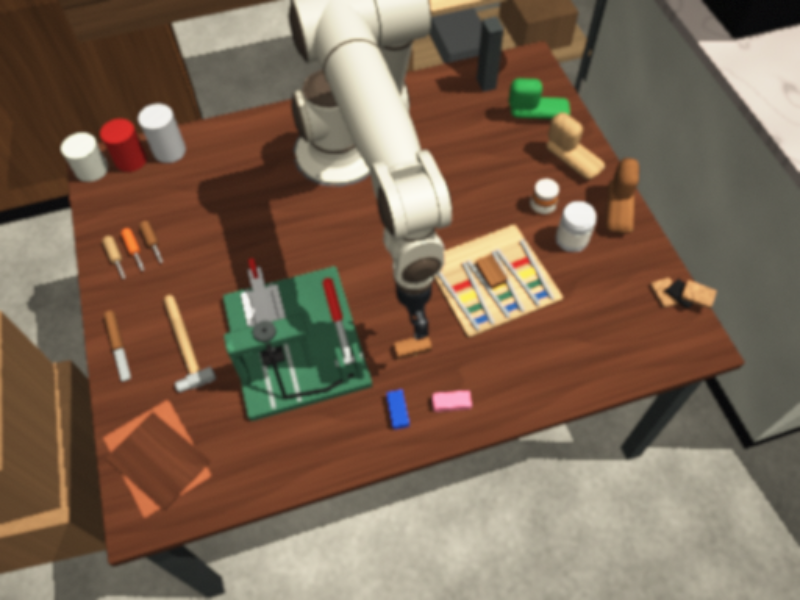

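Scene: A sits wedged in the middle lane at (490,272). B is still at (412,346), and no third lift shows anywhere. Grasping B.

>>> send_rows --moves '[-0.003, 0.001, -0.035, 0, 0, 0, 0, 0, -0.035, 0, 0, 0, 0, 0, -0.03, 0, 0, 0, 0, 0, -0.015, 0, 0, 0, 0, 0, -0.007, 0, 0, 0, 0, 0, 0, 0, 0, 0, 0, 0, 0, 0, 0, 0]'

```text
clock: 11.4
tcp_pos: [0.6713, 0.0102, -0.0015]
orientation: [0.0, -0.697, 0.718, -0.0]
ft_force: [0.3, 0.8, 0.0]
opening: 0.0854
grip_force: 0.0
```

>>> send_rows --moves '[0, 0, 0, 0, 0, 0, 0, 0, 0, 0, 0, 0, 0, 0, 0, 0, 0, 0, 0, 0, 0, 0, 0, 0, 0, 0, 0, 0, 0, 0, 0, 0, 0, 0, 0, 0, 0, 0, 0, 0, 0, 0, 0, 0, 0, 0, 0, 0]' --hand 1

```text
clock: 12.07
tcp_pos: [0.6716, 0.0095, -0.0015]
orientation: [0.001, -0.696, 0.718, -0.001]
ft_force: [-0.1, -0.4, 5.4]
opening: 0.034
grip_force: 61.4
```

>>> send_rows --moves '[0, 0, 0.025, 0, 0, 0, 0, 0, 0.025, 0, 0, 0, -0.02, 0.016, 0.0, 0, 0, -6.8, -0.02, 0.016, 0.0, 0, 0, -6.8, -0.02, 0.016, 0.0, 0, 0, -6.8, -0.02, 0.016, 0, 0, 0, -6.8, -0.02, 0.016, 0, 0, 0, -6.8, -0.02, 0.016, 0, 0, 0, -6.8, -0.02, 0.016, 0, 0, 0, -6.8, -0.02, 0.016, 0, 0, 0, -6.8, -0.02, 0.016, 0, 0, 0, -6.8, -0.019, 0.016, 0, 0, 0, -6.8]'

```text
clock: 13.07
tcp_pos: [0.4708, 0.17, 0.0473]
orientation: [-0.0, -0.173, 0.985, -0.0]
ft_force: [-0.5, 0.1, -1.0]
opening: 0.0339
grip_force: 64.9
```

>>> send_rows --moves '[0, 0, 0, 0, 0, -6.8, 0, 0, 0, 0, 0, -6.8, 0, 0, 0, 0, 0, 0, 0, 0, 0, 0, 0, 0]'

```text
clock: 13.4
tcp_pos: [0.4719, 0.1695, 0.0474]
orientation: [-0.0, -0.06, 0.998, -0.0]
ft_force: [0.7, -1.3, -1.0]
opening: 0.0339
grip_force: 65.0
```

```bash
python3 - <<'E'
from h import *
s=bot.state();print(s["tcp_pos"],yaw(),s["opening"],s["grip_force"])
p,d,m=snap("wrist");cv2.imwrite("pics/w6.png",p)
E
```

```text
[0.47194602 0.16946048 0.04737056] 96.91030191560384 0.0339345198147657 65.0133740901947
```

View pics/w6.png

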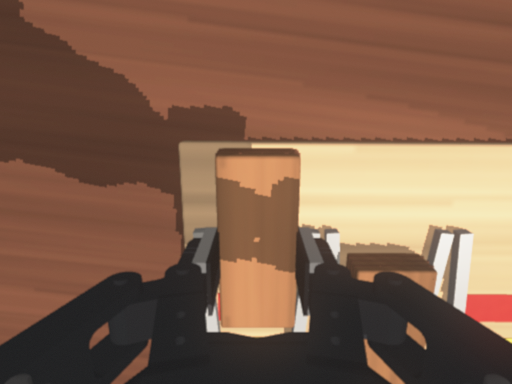

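B is held squarely, with the lane's right rail at (333,230), the same symmetric position as for A. Lowering and sliding.

>>> send_rows --moves '[0, 0, -0.015, 0, 0, 0, 0, 0, -0.012, 0, 0, 0, 0, 0, -0.007, 0, 0, 0, 0, 0, -0.004, 0, 0, 0, 0.012, 0.0014, 0, 0, 0, 0, 0.014, 0.0016, 0, 0, 0, 0, 0.014, 0.0016, 0, 0, 0, 0, 0.014, 0.0016, 0, 0, 0, 0, 0.014, 0.0016, 0, 0, 0, 0, 0.014, 0.0016, 0, 0, 0, 0, 0.008, 0.001, 0, 0, 0, 0, 0, 0, 0, 0, 0, 0]'

```text
clock: 14.45
tcp_pos: [0.5631, 0.1799, 0.009]
orientation: [-0.0, -0.059, 0.998, -0.0]
ft_force: [-0.5, 0.6, -0.7]
opening: 0.034
grip_force: 65.0
```

>>> send_rows --moves '[0.007, 0.0008, 0, 0, 0, 0, 0.007, 0.0008, 0, 0, 0, 0, 0.007, 0.0008, 0, 0, 0, 0, 0, 0, 0, 0, 0, 0]'

```text
clock: 14.78
tcp_pos: [0.5841, 0.1824, 0.0095]
orientation: [0.0, -0.058, 0.998, 0.0]
ft_force: [-1.0, -0.3, -0.3]
opening: 0.0341
grip_force: 65.0
```

>>> send_rows --moves '[0.006, 0.0007, 0, 0, 0, 0, 0.006, 0.0007, 0, 0, 0, 0, 0.006, 0.0007, 0, 0, 0, 0, 0.003, 0.0004, 0, 0, 0, 0, 0, 0, 0, 0, 0, 0]'

```text
clock: 15.2
tcp_pos: [0.6047, 0.1847, 0.0092]
orientation: [0.0, -0.058, 0.998, -0.0]
ft_force: [1.1, -0.7, -1.0]
opening: 0.0339
grip_force: 65.0
```

>>> send_rows --moves '[0.003, 0.0003, 0, 0, 0, 0, 0.003, 0.0003, 0, 0, 0, 0, 0, 0, 0, 0, 0, 0]'

```text
clock: 15.45
tcp_pos: [0.6103, 0.185, 0.0092]
orientation: [-0.0, -0.058, 0.998, -0.0]
ft_force: [1.1, -4.5, -2.1]
opening: 0.034
grip_force: 64.9
```

>>> send_rows --moves '[0.002, 0, 0, 0, 0, 0, 0.002, 0, 0, 0, 0, 0, 0.002, 0.0002, 0, 0, 0, 0, 0, 0, 0, 0, 0, 0]'

```text
clock: 15.78
tcp_pos: [0.6153, 0.1853, 0.009]
orientation: [-0.001, -0.058, 0.998, -0.0]
ft_force: [-4.7, -3.3, -0.1]
opening: 0.0337
grip_force: 65.0
```

>>> send_rows --moves '[0.002, 0.0002, 0, 0, 0, 0, 0.002, 0.0002, 0, 0, 0, 0, 0, 0, 0, 0, 0, 0]'

```text
clock: 16.03
tcp_pos: [0.6168, 0.1855, 0.0089]
orientation: [-0.003, -0.059, 0.998, -0.0]
ft_force: [-16.4, -6.0, 5.7]
opening: 0.034
grip_force: 65.9
```

>>> send_rows --moves '[-0.002, 0, 0, 0, 0, 0, 0, 0, 0, 0, 0, 0, 0, 0, 0, 0, 0, 0, 0, 0, 0, 0, 0, 0, 0, 0, 0, 0, 0, 0, 0, 0, 0.03, 0, 0, 0, 0, 0, 0.03, 0, 0, 0, 0, 0, 0.03, 0, 0, 0]' --hand -0.3

```text
clock: 16.7
tcp_pos: [0.6177, 0.1859, 0.1002]
orientation: [-0.0, -0.058, 0.998, -0.0]
ft_force: [1.1, 0.1, -0.0]
opening: 0.0554
grip_force: 0.0
```

>>> send_rows --moves '[-0.03, 0.025, 0, 0, 0, 0, -0.03, 0.025, 0, 0, 0, 0, -0.02, 0.025, 0, 0, 0, 0, 0, 0, 0, 0, 0, 0, 0, 0, 0, 0, 0, 0]' --hand -1

```text
clock: 17.12
tcp_pos: [0.5373, 0.2624, 0.0999]
orientation: [0.0, -0.06, 0.998, 0.0]
ft_force: [-0.3, -1.0, 0.3]
opening: 0.0852
grip_force: 0.0
```

```bash
python3 - <<'E'
from look import *
s=bot.state();print(s["tcp_pos"],yaw(),s["opening"])
b=(.4,.8,.1,.4)
p,d,m=lifts("wrist",.035,b,"w7.png",300)
for n in ("scene","side"): lifts(n,.035,b)
E
```

```text
[0.53731612 0.2623925  0.09988492] 96.85435813201835 0.08522512970518498
wrist 7489 [255. 186.] z 0.0355 rect [533.1 260.4] [84.4 47.8] 6.8
wrist 2293 [155. 269.] z 0.0354 rect [611.6 186.2] [86.1 37.8] 6.6
scene 191 [314. 173.] z 0.0359 rect [536.  260.3] [86.4 48.2] 8.9
scene 156 [303. 194.] z 0.0357 rect [615.  184.3] [86.3 36.4] 6.9
side 355 [222. 282.] z 0.0352 rect [534.2 262.7] [85.1 51.3] 6.5
```

View pics/w7.png

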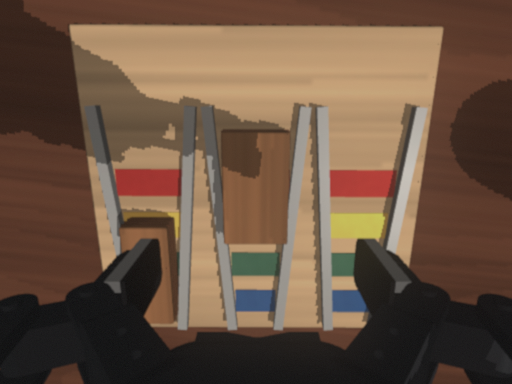

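The wrist view shows both lifts wedged: A in the middle lane at (256,187) on yellow, B in the near lane at (155,269) running towards blue. While the arm is clear of the press, I'll measure the platen.

```bash
python3 - <<'E'
from h import *
out=[]
for n in("scene","side"):
    p,d,m=snap(n);H=cv2.cvtColor(p,cv2.COLOR_BGR2HSV);C=cloud(m,d);X,Y,Z=[C[...,i] for i in range(3)]
    s,v=H[...,1],H[...,2]
    M=(s<60)&(v>50)&(Z>.031)&(Z<.041)&(X>.33)&(X<.56)&(Y<-.24)&(Y>-.38)
    k,l,st,c=cv2.connectedComponentsWithStats(M.astype(np.uint8))
    i=1+np.argmax(st[1:,4]); vv,uu=np.where(l==i);q=np.array([ray(m,a,b,.036) for a,b in zip(uu,vv)])[:,:2]
    # edges per x-slice
    for x0 in np.arange(.34,.56,.01):
        w=q[abs(q[:,0]-x0)<.005]
        if len(w)>3: print(n,round(x0,3),len(w),w[:,1].min().round(4),w[:,1].max().round(4))
    R=((H[...,0]<8)|(H[...,0]>172))&(s>140)&(v>60)&(X<.42)&(X>.3)&(Y<-.25)&(Y>-.36)
    T=R&(Z>.070)
    print(n,"fin",C[R].min(0).round(4),C[R].max(0).round(4),"top",np.median(C[T],0).round(4))
    G=((H[...,0]<8)|(H[...,0]>172))&(s>140)&(v>60)&(X>.4)&(X<.7)&(Y<-.1)&(Y>-.22)
    if G.any(): print(n,"lever",C[G].min(0).round(4),C[G].max(0).round(4)); g=C[G]; 
    for x0 in np.arange(.44,.64,.02):
        w=C[G][abs(C[G][:,0]-x0)<.01]
        if len(w): print("  lev",round(x0,2),np.median(w,0).round(4),w[:,2].max().round(4))
    a=proj(m,[.45,-.3,.04]).astype(int); r=p[a[1]-50:a[1]+60,a[0]-60:a[0]+60]; out.append(cv2.resize(r,(400,367),interpolation=2))
cv2.imwrite("pics/press8.png",np.hstack(out))
E
```

```text
scene 0.37 5 -0.3227 -0.3003
scene 0.38 13 -0.3218 -0.2937
scene 0.39 14 -0.319 -0.2947
scene 0.4 24 -0.3541 -0.2706
scene 0.41 32 -0.3558 -0.2753
scene 0.42 36 -0.3539 -0.2625
scene 0.43 36 -0.3585 -0.2682
scene 0.44 44 -0.3574 -0.2618
scene 0.45 39 -0.3592 -0.2648
scene 0.46 43 -0.3581 -0.2642
scene 0.47 38 -0.359 -0.2625
scene 0.48 44 -0.358 -0.2635
scene 0.49 45 -0.3552 -0.2628
scene 0.5 42 -0.3578 -0.2638
scene 0.51 12 -0.3551 -0.2667
scene fin [ 3.010e-01 -3.227e-01 -3.000e-04] [ 0.3805 -0.3002  0.0849] top [ 0.364  -0.3083  0.078 ]
scene lever [ 0.4907 -0.1639  0.0322] [ 0.6167 -0.1388  0.1927]
  lev 0.5 [ 0.4907 -0.1568  0.0322] 0.0322
  lev 0.52 [ 0.528  -0.1506  0.1855] 0.186
  lev 0.54 [ 0.5409 -0.1521  0.184 ] 0.1927
  lev 0.56 [ 0.5586 -0.1511  0.1744] 0.188
  lev 0.58 [ 0.5793 -0.1518  0.1654] 0.1764
  lev 0.6 [ 0.5998 -0.1512  0.1563] 0.1665
  lev 0.62 [ 0.6123 -0.1542  0.1497] 0.1598Traceback (most recent call last):
  File "<stdin>", line 8, in <module>
    return _wrapfunc(a, 'argmax', axis=axis, out=out, **kwds)
    return bound(*args, **kwds)
ValueError: attempt to get argmax of an empty sequence
```

>>> send_rows --moves '[-0.003, -0.001, -0.03, 0, 0, 0, 0, 0, -0.03, 0, 0, 0, 0, 0, -0.02, 0, 0, 0, 0, 0, -0.01, 0, 0, 0, 0, 0, 0, 0, 0, 0, 0, 0, 0, 0, 0, 0]'

```text
clock: 17.87
tcp_pos: [0.5354, 0.2597, 0.0098]
orientation: [-0.0, -0.058, 0.998, -0.0]
ft_force: [0.6, -0.5, 0.7]
opening: 0.0855
grip_force: 0.0
```

>>> send_rows --moves '[0, 0, 0, 0, 0, 0, 0, 0, 0, 0, 0, 0, 0, 0, 0, 0, 0, 0, 0, 0, 0, 0, 0, 0, 0, 0, 0, 0, 0, 0, 0, 0, 0, 0, 0, 0, 0, 0, 0, 0, 0, 0, 0, 0, 0, 0, 0, 0]' --hand 1

```text
clock: 18.53
tcp_pos: [0.5357, 0.2605, 0.0112]
orientation: [0.001, -0.059, 0.998, 0.001]
ft_force: [-0.9, -0.6, 6.4]
opening: 0.0459
grip_force: 61.3
```

>>> send_rows --moves '[0, 0, 0.025, 0, 0, 0, 0, 0, 0.035, 0, 0, 0, -0.02, -0.026, 0.02, 0, 0, -1, -0.021, -0.026, 0.02, 0, 0, -1, -0.021, -0.026, 0, 0, 0, -1, -0.021, -0.026, 0, 0, 0, -1, -0.021, -0.026, 0, 0, 0, -1, -0.021, -0.026, 0, 0, 0, -1, -0.021, -0.026, 0, 0, 0, -0.5, -0.021, -0.026, 0, 0, 0, 0, 0, 0, 0, 0, 0, 0]'

```text
clock: 19.45
tcp_pos: [0.3653, 0.0493, 0.1103]
orientation: [0.0, -0.001, 1.0, -0.0]
ft_force: [0.9, -0.3, -0.5]
opening: 0.0455
grip_force: 63.6
```

```bash
cat > press.py <<'E'
from h import *
for n in("scene","side"):
    p,d,m=snap(n);H=cv2.cvtColor(p,cv2.COLOR_BGR2HSV);C=cloud(m,d);X,Y,Z=[C[...,i] for i in range(3)]
    s,v=H[...,1],H[...,2]
    M=(s<70)&(v>40)&(Z>.033)&(Z<.045)&(X>.40)&(X<.56)&(Y<-.24)&(Y>-.38)
    vv,uu=np.where(M);print(n,M.sum())
    if M.sum()<50: continue
    q=np.array([ray(m,a,b,.036) for a,b in zip(uu,vv)])[:,:2]
    for x0 in np.arange(.39,.54,.01):
        w=q[abs(q[:,0]-x0)<.005]
        if len(w)>3: print(n,round(x0,3),len(w),w[:,1].min().round(4),w[:,1].max().round(4))
    R=((H[...,0]<8)|(H[...,0]>172))&(s>140)&(v>60)&(X<.42)&(X>.32)&(Y<-.27)&(Y>-.35)
    w=C[R];print(n,"fin x",np.percentile(w[:,0],[2,98]).round(4),"y",np.percentile(w[:,1],[2,98]).round(4),"top",np.median(w[w[:,2]>.072],0).round(4))
E
python3 - <<'E'
import press
from h import *
s=bot.state();print(s["tcp_pos"],yaw(),s["opening"],s["grip_force"])
E
```

```text
scene 483
scene 0.4 13 -0.3541 -0.2669
scene 0.41 40 -0.3558 -0.2642
scene 0.42 45 -0.3539 -0.2615
scene 0.43 46 -0.3594 -0.2645
scene 0.44 44 -0.3538 -0.2665
scene 0.45 47 -0.36 -0.2612
scene 0.46 48 -0.3581 -0.2632
scene 0.47 51 -0.3599 -0.2615
scene 0.48 46 -0.358 -0.2645
scene 0.49 45 -0.3525 -0.2618
scene 0.5 44 -0.3542 -0.2638
scene 0.51 14 -0.3515 -0.2667
scene fin x [0.3447 0.3816] y [-0.315  -0.3017] top [ 0.3658 -0.3085  0.0785]
side 13
[0.36808502 0.0514784  0.11028479] 90.09570729864495 0.04594704117587706 63.574594259262085
```

>>> send_rows --moves '[0, -0.036, 0, 0, 0, 0, 0, -0.036, 0, 0, 0, 0, 0, -0.036, 0, 0, 0, 0, 0, -0.036, 0, 0, 0, 0, 0, -0.036, 0, 0, 0, 0, 0, -0.036, 0, 0, 0, 0, 0, -0.036, 0, 0, 0, 0, 0, -0.036, 0, 0, 0, 0, 0, -0.036, 0, 0, 0, 0, 0, -0.036, 0, 0, 0, 0, 0, 0, 0, 0, 0, 0]'

```text
clock: 20.47
tcp_pos: [0.3688, -0.3127, 0.1086]
orientation: [-0.0, -0.0, 1.0, -0.001]
ft_force: [0.6, 0.6, -1.1]
opening: 0.0456
grip_force: 63.6
```

>>> send_rows --moves '[0.03, 0, 0, 0, 0, 0, 0.035, 0, 0, 0, 0, 0, 0.035, 0, 0, 0, 0, 0, 0.03, 0, 0, 0, 0, 0, 0, 0, 0, 0, 0, 0, 0, 0, 0, 0, 0, 0]'

```text
clock: 20.97
tcp_pos: [0.4999, -0.3069, 0.108]
orientation: [-0.001, -0.003, 1.0, 0.001]
ft_force: [-0.2, -0.7, -0.2]
opening: 0.0456
grip_force: 63.6
```

```bash
python3 - <<'E'
from h import *
s=bot.state();print(s["tcp_pos"],yaw(),s["opening"],s["grip_force"])
p,d,m=snap("wrist");C=cloud(m,d);np.savez("w9.npz",p=p,d=d,**m)
cv2.imwrite("pics/w9.png",p)
H=cv2.cvtColor(p,cv2.COLOR_BGR2HSV);X,Y,Z=[C[...,i] for i in range(3)]
R=((H[...,0]<8)|(H[...,0]>172))&(H[...,1]>140)&(H[...,2]>60)&(X<.42)&(Y<-.27)&(Y>-.35)
w=C[R&(Z>.070)&(Z<.08)];print("fin top",w.min(0).round(4),w.max(0).round(4),np.median(w,0).round(4))
M=(abs(Z-.036)<.0035)&(H[...,1]<80)&(X>.38)&(X<.56)&(Y<-.24)&(Y>-.38)
vv,uu=np.where(M);q=np.array([ray(m,a,b,.036) for a,b in zip(uu,vv)])[:,:2]
for x0 in np.arange(.39,.54,.01):
    w=q[abs(q[:,0]-x0)<.005]
    if len(w)>3: print(round(x0,3),len(w),w[:,1].min().round(4),w[:,1].max().round(4))
for y0 in (-.35,-.345,-.34,-.28,-.275,-.27):
    w=q[abs(q[:,1]-y0)<.0025]
    if len(w)>3: print("y",y0,len(w),w[:,0].min().round(4),w[:,0].max().round(4))
E
```

```text
[ 0.49991237 -0.30692795  0.10802727] 90.34771358306864 0.04559712487442154 63.60064387321472Traceback (most recent call last):
  File "<stdin>", line 7, in <module>
    return umr_minimum(a, axis, None, out, keepdims, initial, where)
ValueError: zero-size array to reduction operation minimum which has no identity
```

View pics/w9.png

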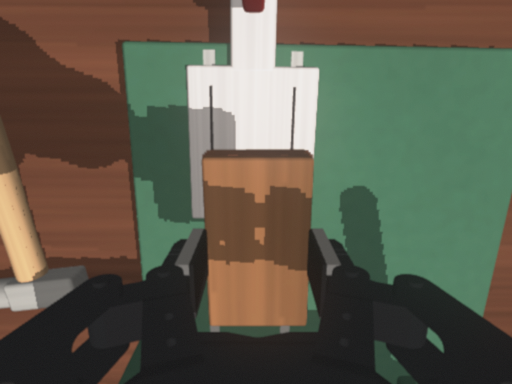

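The wrist view shows the platen from (189,67) to (318,67), running down to its rear edge near row 218. The guide lines start at (211,87) and (294,87), the fin is at the top at (254,5), and A is held and square.

```bash
python3 - <<'E'
from h import *
z=np.load("w9.npz");p,d=z["p"],z["d"];m={k:z[k] for k in("intrinsics","R","t")}
H=cv2.cvtColor(p,cv2.COLOR_BGR2HSV);C=cloud(m,d)
M=((abs(C[...,2]-.036)<.004)&(H[...,1]<80)).astype(np.uint8);M[:,:170]=0;M[:,330:]=0;M[:60]=0;M[225:]=0
P=lambda u,v:ray(m,u,v,.036)[:2]
L=[];R_=[]
for v in range(80,145,4):
    u=np.where(M[v])[0];L.append(P(u.min(),v));R_.append(P(u.max()+1,v))
L=np.array(L);R_=np.array(R_)
for n,e in(("left",L),("right",R_)):
    k=np.polyfit(e[:,0],e[:,1],1);print(n,"ang",np.degrees(np.arctan(k[0])).round(2),"y@.465",np.polyval(k,.465).round(4))
F=[P(u,np.where(M[60:,u])[0].min()+60) for u in list(range(195,205,3))+list(range(305,314,3))]
print("front",np.round(F,4).tolist())
B=[P(u,np.where(M[:,u])[0].max()+1) for u in range(194,202,2)]
print("rear",np.round(B,4).tolist())
g=cv2.cvtColor(p,cv2.COLOR_BGR2GRAY).astype(int)
for a,b in((203,222),(285,302)):
    e=np.array([P(a+np.argmin(g[v,a:b])+.5,v) for v in range(92,144,3)]);k=np.polyfit(e[:,0],e[:,1],1);print("guide",np.degrees(np.arctan(k[0])).round(2),np.polyval(k,.465).round(4))
# held lift: top face centre via mask
w=(H[...,0]<22)&(H[...,1]>80)&(C[...,2]>.11);w[:,:195]=0;w[:,320:]=0;w[:150]=0;w[330:]=0
zz=np.median(C[w.astype(bool)][:,2]);vv,uu=np.where(w);q=np.array([ray(m,a,b,zz)[:2] for a,b in zip(uu,vv)])
print("lift z",zz,"x",np.percentile(q[:,0],[.5,99.5]),"y",np.percentile(q[:,1],[1,99]))
E
```

```text
left ang 3.25 y@.465 -0.3559
right ang -2.8 y@.465 -0.2665
front [[0.4103, -0.3493], [0.4103, -0.3473], [0.4109, -0.3453], [0.4083, -0.3432], [0.4111, -0.2754], [0.4086, -0.2735], [0.4117, -0.2714]]
rear [[0.5195, -0.355], [0.5195, -0.3535], [0.5203, -0.352], [0.5228, -0.3506]]
guide -1.17 -0.3398
guide -0.64 -0.2823
lift z 0.13235167811700124 x [0.45362746 0.53860412] y [-0.33002444 -0.28398948]
```

```bash
python3 - <<'E'
from h import *
z=np.load("w9.npz");p,d=z["p"],z["d"];m={k:z[k] for k in("intrinsics","R","t")}
H=cv2.cvtColor(p,cv2.COLOR_BGR2HSV)
G=(H[...,0]>55)&(H[...,0]<95)&(H[...,1]>90)
T=[ray(m,u,np.where(G[20:80,u])[0].min()+20,.03)[:2] for u in list(range(135,185,5))+list(range(310,500,5))]
T=np.array(T);k=np.polyfit(T[:,1],T[:,0],1);r=T[:,0]-np.polyval(k,T[:,1]);T=T[abs(r)<.002];k=np.polyfit(T[:,1],T[:,0],1)
print("front edge yaw",-np.degrees(np.arctan(k[0])),len(T),T[0],T[-1])
S=np.array([ray(m,np.where(G[v,100:200])[0].min()+100,v,.03)[:2] for v in range(60,240,6)])
k=np.polyfit(S[:,0],S[:,1],1);r=S[:,1]-np.polyval(k,S[:,0]);S=S[abs(r)<.003];k=np.polyfit(S[:,0],S[:,1],1)
print("side edge yaw",np.degrees(np.arctan(k[0])),len(S))
E
```

```text
Traceback (most recent call last):
ValueError: zero-size array to reduction operation minimum which has no identity
```

```bash
python3 - <<'E'
from h import *
z=np.load("w9.npz");p,d=z["p"],z["d"];m={k:z[k] for k in("intrinsics","R","t")}
q=p.astype(int);G=(q[...,1]>q[...,2]+8)
def fit(a,b,n):
    a,b=np.array(a),np.array(b)
    for _ in range(4):
        k=np.polyfit(a,b,1);r=abs(b-np.polyval(k,a));o=r<max(.001,2*r.std());a,b=a[o],b[o]
    print(n,np.degrees(np.arctan(k[0])).round(2),len(a))
T=[];S=[]
for u in list(range(130,185,4))+list(range(310,505,4)):
    w=np.where(G[20:90,u])[0]
    if len(w):T.append(ray(m,u,w.min()+20,.03)[:2])
for v in range(60,230,5):
    w=np.where(G[v,100:190])[0]
    if len(w):S.append(ray(m,w.min()+100,v,.03)[:2])
T=np.array(T);S=np.array(S)
fit(T[:,1],-T[:,0],"front yaw");fit(S[:,0],S[:,1],"side yaw")
E
```

```text
front yaw -0.61 63
side yaw -0.68 34
```

>>> send_rows --moves '[-0.016, -0.002, -0.02, 0, 0, -0.5, -0.015, -0.002, -0.02, 0, 0, -0.5, 0, 0, -0.02, 0, 0, 0, 0, 0, -0.004, 0, 0, 0, 0, 0, 0, 0, 0, 0, 0, 0, 0, 0, 0, 0]'

```text
clock: 21.52
tcp_pos: [0.4673, -0.3121, 0.0465]
orientation: [0.0, 0.007, 1.0, -0.0]
ft_force: [0.2, -0.1, -0.0]
opening: 0.0459
grip_force: 63.6
```

```bash
python3 - <<'E'
from h import *
s=bot.state();print(s["tcp_pos"],yaw(),s["opening"],s["grip_force"],s["ft_force"])
E
```

```text
[ 0.46726007 -0.3121263   0.04652529] 89.19698486026967 0.04585878431829156 63.5716187953949 [ 0.22790761 -0.07811852 -0.04181656]
```

>>> send_rows --moves '[0.001, 0.0005, -0.005, 0, 0, 0, 0, 0, -0.003, 0, 0, 0, 0, 0, 0, 0, 0, 0, 0, 0, 0, 0, 0, 0]'

```text
clock: 21.85
tcp_pos: [0.4682, -0.3115, 0.0375]
orientation: [0.0, 0.007, 1.0, -0.0]
ft_force: [-0.5, -0.5, 0.4]
opening: 0.0458
grip_force: 63.6
```

>>> send_rows --moves '[0, 0, -0.001, 0, 0, 0, 0, 0, 0, 0, 0, 0, 0, 0, 0, 0, 0, 0]'

```text
clock: 22.1
tcp_pos: [0.4684, -0.3116, 0.0372]
orientation: [0.0, 0.007, 1.0, -0.0]
ft_force: [-2.6, 1.2, 4.9]
opening: 0.0457
grip_force: 64.3
```

Contact at 4.9 N. Release, retreat up, back the TCP in +x to see the whole platen, and measure.

>>> send_rows --moves '[0, 0, 0.001, 0, 0, 0, 0, 0, 0, 0, 0, 0, 0, 0, 0, 0, 0, 0, 0, 0, 0, 0, 0, 0, 0, 0, 0, 0, 0, 0, 0, 0, 0.02, 0, 0, 0, 0, 0, 0.03, 0, 0, 0, 0, 0, 0.035, 0, 0, 0, 0, 0, 0, 0, 0, 0]' --hand -1

```text
clock: 22.85
tcp_pos: [0.47, -0.3129, 0.1291]
orientation: [0.004, 0.007, 1.0, -0.002]
ft_force: [0.7, -0.5, 1.0]
opening: 0.0856
grip_force: 0.0
```

```bash
cat > stack.py <<'E'
from h import *
def face(zt,name=None,crop=(.38,.55,-.37,-.25)):
    s=bot.state();p,d,m=snap("wrist");C=cloud(m,d);H=cv2.cvtColor(p,cv2.COLOR_BGR2HSV)
    X,Y,Z=[C[...,i] for i in range(3)]
    M=(abs(Z-zt)<.005)&(H[...,0]<25)&(H[...,1]>80)&(X>crop[0])&(X<crop[1])&(Y>crop[2])&(Y<crop[3])
    M=cv2.morphologyEx(M.astype(np.uint8),cv2.MORPH_OPEN,np.ones((3,3)))
    k,l,st,c=cv2.connectedComponentsWithStats(M);i=1+np.argmax(st[1:,4]);v,u=np.where(l==i)
    q=np.array([ray(m,a+.5,b+.5,zt)[:2] for a,b in zip(u,v)]).astype(np.float32)
    r=cv2.minAreaRect(q*1000);print("tcp",s["tcp_pos"].round(4),yaw().round(2),"z",np.median(Z[l==i]).round(4),"rect",np.round(r[0],1),np.round(r[1],1),round(r[2],2))
    M2=(abs(Z-.036)<.004)&(H[...,1]<80)&(X>.38)&(X<.56)&(Y>-.38)&(Y<-.24)
    v,u=np.where(M2);g=np.array([ray(m,a+.5,b+.5,.036)[:2] for a,b in zip(u,v)])
    if len(g): print("platen y",np.percentile(g[:,1],[1,99]).round(4),"front x",np.percentile(g[abs(g[:,1]+.311)>.03][:,0],1).round(4))
    if name: cv2.imwrite("pics/"+name,p)
E
python3 -c "
from stack import *
face(.061,'w10.png')"
```

```text
tcp [ 0.47   -0.3129  0.1291] 89.2 z 0.0616 rect [ 465.8 -311.5] [47.1 84. ] 89.25
platen y [-0.3554 -0.2661] front x 0.4084
```

View pics/w10.png

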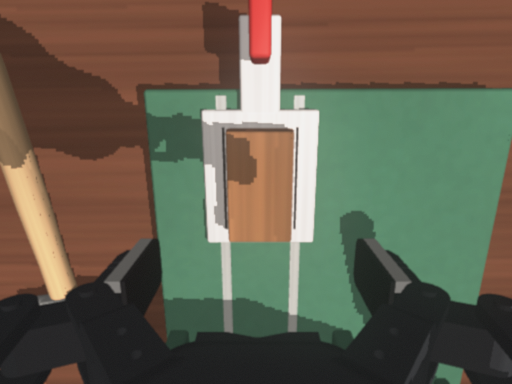

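A is centred on the platen at (260,185), between the guide lines at (224,..) and (296,..), within 1 mm. Fetching B.

>>> send_rows --moves '[-0.034, 0, 0, 0, 0, 0, -0.033, 0, 0, 0, 0, 0, -0.033, 0.01, 0, 0, 0, 0, 0, 0.039, 0, 0, 0, 0, 0, 0.039, 0, 0, 0, 0, 0, 0.039, 0, 0, 0, 0, 0, 0.039, 0, 0, 0, 0, 0, 0.039, 0, 0, 0, 0, 0, 0.039, 0, 0, 0, 0, 0, 0.039, 0, 0, 0, 0, 0, 0.039, 0, 0, 0, 0, 0, 0.039, 0, 0, 0, 0]'

```text
clock: 23.9
tcp_pos: [0.3673, 0.0512, 0.1218]
orientation: [0.0, 0.007, 1.0, -0.0]
ft_force: [1.5, -0.5, -1.1]
opening: 0.0856
grip_force: 0.0
```

>>> send_rows --moves '[0.034, 0.019, 0, 0, 0, 1, 0.034, 0.019, 0, 0, 0, 1.1, 0.034, 0.019, 0, 0, 0, 1.1, 0.034, 0.019, 0, 0, 0, 1.1, 0.034, 0.019, 0, 0, 0, 1.1, 0.034, 0.019, 0, 0, 0, 1.1, 0.034, 0.019, 0, 0, 0, 1.1, 0, 0, 0, 0, 0, 0, 0, 0, 0, 0, 0, 0]'

```text
clock: 24.65
tcp_pos: [0.6064, 0.1832, 0.1186]
orientation: [-0.002, -0.06, 0.998, -0.001]
ft_force: [-0.4, 0.2, 0.3]
opening: 0.0852
grip_force: 0.0
```

```bash
python3 -c "
from stack import *
face(.035,None,(.5,.7,.12,.23))"
```

```text
tcp [0.6064 0.1832 0.1186] 96.82 z 0.0356 rect [613.4 185.4] [84.  35.7] 6.06
```

>>> send_rows --moves '[0.0075, 0.002, -0.03, 0, 0, 0, 0, 0, -0.035, 0, 0, 0, 0, 0, -0.025, 0, 0, 0, 0, 0, -0.013, 0, 0, 0, 0, 0, -0.005, 0, 0, 0, 0, 0, 0, 0, 0, 0, 0, 0, 0, 0, 0, 0]'

```text
clock: 25.28
tcp_pos: [0.614, 0.1845, 0.0164]
orientation: [0.001, -0.059, 0.998, 0.0]
ft_force: [-0.3, 0.0, -0.2]
opening: 0.0855
grip_force: 0.0
```

>>> send_rows --moves '[0, 0, 0, 0, 0, 0, 0, 0, 0, 0, 0, 0, 0, 0, 0, 0, 0, 0, 0, 0, 0, 0, 0, 0, 0, 0, 0, 0, 0, 0, 0, 0, 0, 0, 0, 0, 0, 0, 0, 0, 0, 0, 0, 0, 0, 0, 0, 0]' --hand 1

```text
clock: 25.95
tcp_pos: [0.6138, 0.1848, 0.0155]
orientation: [0.0, -0.059, 0.998, 0.0]
ft_force: [-2.1, 0.4, 6.7]
opening: 0.0331
grip_force: 59.0
```

The grip is about 4 mm shallow, so I'll regrip lower.

>>> send_rows --moves '[0, 0, 0, 0, 0, 0, 0, 0, 0, 0, 0, 0, 0, 0, 0, 0, 0, 0, 0, 0, 0, 0, 0, 0, 0, 0, -0.003, 0, 0, 0, 0, 0, -0.003, 0, 0, 0, 0, 0, 0, 0, 0, 0]' --hand -0.6

```text
clock: 26.53
tcp_pos: [0.613, 0.1843, 0.0074]
orientation: [-0.001, -0.059, 0.998, -0.0]
ft_force: [-0.0, -0.5, -0.1]
opening: 0.0678
grip_force: 0.0
```

>>> send_rows --moves '[0, 0, 0, 0, 0, 0, 0, 0, 0, 0, 0, 0, 0, 0, 0, 0, 0, 0, 0, 0, 0, 0, 0, 0, 0, 0, 0, 0, 0, 0, 0, 0, 0, 0, 0, 0, 0, 0, 0, 0, 0, 0, 0, 0, 0, 0, 0, 0]' --hand 1

```text
clock: 27.2
tcp_pos: [0.6135, 0.1846, 0.0088]
orientation: [0.0, -0.059, 0.998, 0.0]
ft_force: [-2.8, 1.7, 5.8]
opening: 0.0342
grip_force: 60.7
```

>>> send_rows --moves '[0, 0, 0.025, 0, 0, 0, 0, 0, 0.035, 0, 0, 0, -0.03, -0.017, 0.03, 0, 0, -1, -0.03, -0.017, 0.02, 0, 0, -1, -0.031, -0.017, 0, 0, 0, -1, -0.031, -0.017, 0, 0, 0, -1, -0.031, -0.017, 0, 0, 0, -1, -0.031, -0.017, 0, 0, 0, -1, -0.031, -0.017, 0, 0, 0, -1.1, -0.03, -0.016, 0, 0, 0, 0, 0, 0, 0, 0, 0, 0]'

```text
clock: 28.12
tcp_pos: [0.3672, 0.0491, 0.1158]
orientation: [-0.0, 0.003, 1.0, -0.0]
ft_force: [0.6, 0.3, -0.5]
opening: 0.0345
grip_force: 61.1
```

>>> send_rows --moves '[0, -0.036, 0, 0, 0, 0, 0, -0.036, 0, 0, 0, 0, 0, -0.036, 0, 0, 0, 0, 0, -0.036, 0, 0, 0, 0, 0, -0.036, 0, 0, 0, 0, 0, -0.036, 0, 0, 0, 0, 0, -0.036, 0, 0, 0, 0, 0, -0.036, 0, 0, 0, 0, 0, -0.036, 0, 0, 0, 0, 0, -0.036, 0, 0, 0, 0, 0, 0, 0, 0, 0, 0]'

```text
clock: 29.03
tcp_pos: [0.3709, -0.3141, 0.1146]
orientation: [-0.0, 0.005, 1.0, -0.001]
ft_force: [0.3, 0.2, -1.6]
opening: 0.0338
grip_force: 61.1
```

>>> send_rows --moves '[0.025, 0, 0, 0, 0, 0, 0.03, 0, 0, 0, 0, 0, 0.03, 0, 0, 0, 0, 0, 0.015, 0, 0, 0, 0, 0, 0, 0, 0, 0, 0, 0, 0, 0, 0, 0, 0, 0]'

```text
clock: 29.53
tcp_pos: [0.4714, -0.3087, 0.1148]
orientation: [-0.001, 0.002, 1.0, 0.0]
ft_force: [-0.8, 0.0, -0.9]
opening: 0.0344
grip_force: 61.1
```

```bash
python3 - <<'E'
from stack import *
zt=bot.state()["tcp_pos"][2]+.0265
print(bot.state()["opening"],bot.state()["grip_force"]); face(zt)
face(.061)
p,d,m=snap("wrist");cv2.imwrite("pics/w11.png",p)
E
```

```text
0.03440978875485143 61.07087731361389
tcp [ 0.4714 -0.3087  0.1148] 89.72 z 0.1415 rect [ 470.6 -308.4] [35.8 84.4] 89.78
platen y [-0.3554 -0.2674] front x 0.4034
tcp [ 0.4708 -0.3087  0.1151] 89.69 z 0.0615 rect [ 464.3 -264. ] [82.6 27.2] 0.1
platen y [-0.3557 -0.2675] front x 0.4052
```

View pics/w11.png

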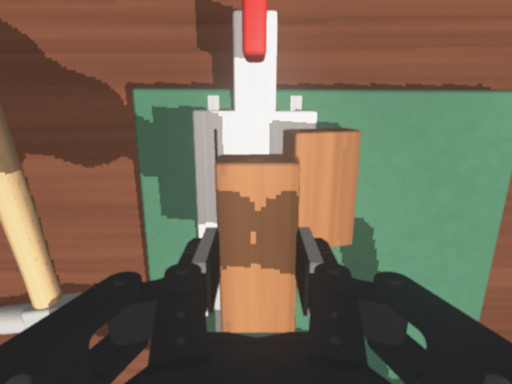

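A has been knocked towards +y; it now shows at (325,187), half off the platen. I'll set B down on the bench and mend A.

```bash
python3 - <<'E'
from look import *
p,d,m=lifts("wrist",.061,(.38,.56,-.29,-.15),None,300)
for n in("scene","side"): lifts(n,.061,(.38,.56,-.36,-.15),None,30)
C=cloud(m,d)
for u,v in((310,150),(345,150),(350,230),(320,235),(330,190)): print(C[v,u].round(4))
E
```

```text
wrist 6083 [328. 183.] z 0.0608 rect [ 463.8 -264.9] [47.2 82.7] 90.0
scene 179 [180. 191.] z 0.0616 rect [ 467.8 -263.2] [47.6 88.6] 89.7
side 199 [319. 173.] z 0.0603 rect [ 463.8 -258.1] [81.3 51.1] 2.7
[ 0.4348 -0.2746  0.0656]
[ 0.4361 -0.2498  0.0578]
[ 0.4947 -0.2419  0.0564]
[ 0.4958 -0.2648  0.0625]
[ 0.4631 -0.2592  0.0613]
```

>>> send_rows --moves '[-0.033, 0, 0.005, 0, 0, 0, -0.033, 0, 0, 0, 0, 0, -0.033, 0, 0, 0, 0, 0, 0, 0.036, 0, 0, 0, 0, 0, 0.036, 0, 0, 0, 0, 0, 0.036, 0, 0, 0, 0, 0, 0.036, 0, 0, 0, 0, 0, 0.036, 0, 0, 0, 0, 0, 0.036, 0, 0, 0, 0, 0, 0.036, 0, 0, 0, 0, 0, 0.036, 0, 0, 0, 0, 0, 0.02, 0, 0, 0, 0]'

```text
clock: 30.83
tcp_pos: [0.3715, 0.0015, 0.1211]
orientation: [0.001, 0.002, 1.0, 0.0]
ft_force: [0.5, 0.1, -1.0]
opening: 0.0339
grip_force: 61.1
```

>>> send_rows --moves '[0, 0, -0.035, 0, 0, 0, 0, 0, -0.035, 0, 0, 0, 0, 0, -0.03, 0, 0, 0, 0, 0, -0.01, 0, 0, 0, 0, 0, 0, 0, 0, 0, 0, 0, 0, 0, 0, 0]'

```text
clock: 31.33
tcp_pos: [0.3723, -0.0012, 0.0118]
orientation: [0.0, 0.003, 1.0, -0.0]
ft_force: [-0.1, 0.1, -0.7]
opening: 0.0342
grip_force: 61.0
```

>>> send_rows --moves '[0, 0, -0.007, 0, 0, 0, 0, 0, -0.0045, 0, 0, 0, 0, 0, 0, 0, 0, 0]'

```text
clock: 31.58
tcp_pos: [0.3724, -0.0011, -0.0006]
orientation: [0.0, 0.003, 1.0, -0.0]
ft_force: [-0.2, 0.8, -0.3]
opening: 0.0343
grip_force: 61.1
```

>>> send_rows --moves '[0, 0, 0, 0, 0, 0, 0, 0, 0, 0, 0, 0, 0, 0, 0, 0, 0, 0, 0, 0, 0, 0, 0, 0, 0, 0, 0, 0, 0, 0, 0, 0, 0.035, 0, 0, 0, 0, 0, 0.035, 0, 0, 0, 0, 0, 0.035, 0, 0, 0]' --hand -1

```text
clock: 32.25
tcp_pos: [0.3715, -0.001, 0.1054]
orientation: [-0.001, 0.003, 1.0, 0.0]
ft_force: [0.4, -0.5, 1.1]
opening: 0.0855
grip_force: 0.0
```

>>> send_rows --moves '[0, -0.033, 0.01, 0, 0, 0, 0, -0.033, 0.01, 0, 0, 0, 0, -0.033, 0, 0, 0, 0, 0, -0.033, 0, 0, 0, 0, 0, -0.033, 0, 0, 0, 0, 0, -0.033, 0, 0, 0, 0, 0, -0.033, 0, 0, 0, 0, 0, -0.033, 0, 0, 0, 0, 0.031, 0, 0, 0, 0, 0, 0.031, 0, 0, 0, 0, 0, 0.031, 0, 0, 0, 0, 0, 0, 0, 0, 0, 0, 0]'

```text
clock: 33.25
tcp_pos: [0.4687, -0.2653, 0.1228]
orientation: [0.0, 0.002, 1.0, 0.0]
ft_force: [0.1, -0.3, 1.0]
opening: 0.0852
grip_force: 0.0
```

```bash
python3 - <<'E'
from h import *
s=bot.state();print(s["tcp_pos"],yaw(),s["ft_force"])
p,d,m=snap("wrist");C=cloud(m,d);H=cv2.cvtColor(p,cv2.COLOR_BGR2HSV)
X,Y,Z=[C[...,i] for i in range(3)]
M=(Z>.05)&(Z<.072)&(H[...,0]<25)&(H[...,1]>80)&(X>.4)&(X<.53)&(Y>-.33)&(Y<-.2)
q=C[M];A=np.c_[q[:,:2],np.ones(len(q))];k=np.linalg.lstsq(A,q[:,2],rcond=None)[0];r=abs(q[:,2]-A@k);q=q[r<.003]
A=np.c_[q[:,:2],np.ones(len(q))];k=np.linalg.lstsq(A,q[:,2],rcond=None)[0]
rc=cv2.minAreaRect((q[:,:2]*1000).astype(np.float32));print("slopes deg",np.degrees(np.arctan(k[:2])).round(1),rc,len(q), "z@c",k@[rc[0][0]/1000,rc[0][1]/1000,1])
E
```

```text
[ 0.46873723 -0.26525548  0.1227849 ] 89.73736748221728 [ 0.13085118 -0.25421424  0.97441415]
slopes deg [ -0.1 -15.2] ((465.07257080078125, -262.752685546875), (84.54570007324219, 47.2548828125), 0.0829833447933197) 7311 z@c 0.06140529400356916
```

A is tilted 15° off the platen's edge. I'll tilt the tool to match and grasp it.

>>> send_rows --moves '[-0.001, 0.006, 0, -5, 0, 0, -0.001, 0.006, 0, -5, 0, 0, -0.001, 0.007, 0, -5, 0, 0, 0, -0.0073, -0.027, 0, 0, 0, 0, -0.0073, -0.027, 0, 0, 0, 0, 0, 0, 0, 0, 0, 0, 0, 0, 0, 0, 0]'

```text
clock: 33.88
tcp_pos: [0.4608, -0.2603, 0.0697]
orientation: [-0.001, 0.003, 0.992, -0.13]
ft_force: [0.3, -0.1, 0.4]
opening: 0.0855
grip_force: 0.0
```

>>> send_rows --moves '[0, -0.005, -0.018, 0, 0, 0, 0, -0.003, -0.01, 0, 0, 0, 0, -0.0015, -0.005, 0, 0, 0, 0, 0, 0, 0, 0, 0, 0, 0, 0, 0, 0, 0]'

```text
clock: 34.3
tcp_pos: [0.4622, -0.2703, 0.0379]
orientation: [0.0, 0.003, 0.991, -0.131]
ft_force: [0.5, 0.3, 0.8]
opening: 0.0852
grip_force: 0.0
```

```bash
python3 - <<'E'
from h import *
s=bot.state();print(s["tcp_pos"],s["ft_force"],Ro.from_quat(np.array(s["orientation"])[[1,2,3,0]]).as_matrix().round(3))
E
```

```text
[ 0.4621985  -0.27027603  0.03788247] [0.53761655 0.26211203 0.75186438] [[-1.     0.006  0.   ]
 [ 0.006  0.966 -0.259]
 [-0.002 -0.259 -0.966]]
```

>>> send_rows --moves '[0.003, -0.0005, -0.002, 0, 0, 0, 0, 0, 0, 0, 0, 0, 0, 0, 0, 0, 0, 0]'

```text
clock: 34.55
tcp_pos: [0.4655, -0.2706, 0.0357]
orientation: [0.001, 0.003, 0.991, -0.131]
ft_force: [0.1, -0.8, -0.1]
opening: 0.0858
grip_force: 0.0
```

>>> send_rows --moves '[0, 0, 0, 0, 0, 0, 0, 0, 0, 0, 0, 0, 0, 0, 0, 0, 0, 0, 0, 0, 0, 0, 0, 0, 0, 0, 0, 0, 0, 0, 0, 0, 0, 0, 0, 0, 0, 0, 0, 0, 0, 0, 0, 0, 0, 0, 0, 0]' --hand 1

```text
clock: 35.22
tcp_pos: [0.4654, -0.2705, 0.0358]
orientation: [0.001, 0.003, 0.991, -0.131]
ft_force: [-0.9, 3.5, 5.2]
opening: 0.0463
grip_force: 61.1
```

>>> send_rows --moves '[0, 0.004, 0.02, 0, 0, 0, 0, 0, 0.025, 0, 0, 0, 0, -0.015, 0, 5, 0, 0, 0, -0.015, 0, 5, 0, 0, 0, -0.014, 0, 5, 0, -0.3, 0, 0, 0, 0, 0, 0, 0, 0, 0, 0, 0, 0]'

```text
clock: 35.8
tcp_pos: [0.4645, -0.3121, 0.0791]
orientation: [-0.001, 0.007, 1.0, 0.0]
ft_force: [0.3, 0.5, -1.1]
opening: 0.0459
grip_force: 62.0
```

```bash
python3 - <<'E'
from stack import *
s=bot.state();print(s["opening"],s["grip_force"],Ro.from_quat(np.array(s["orientation"])[[1,2,3,0]]).as_matrix().round(4)[:,2])
face(s["tcp_pos"][2]+.0255)
E
```

```text
0.04590374702747752 61.97869224473834 [-1.9e-03  6.0e-04 -1.0e+00]
tcp [ 0.4645 -0.3121  0.0791] 89.31 z 0.1055 rect [ 464.6 -312. ] [47.7 85.2] 89.23
platen y [-0.3551 -0.2664] front x 0.4071
```

>>> send_rows --moves '[0.0005, 0.001, -0.02, 0, 0, 0, 0, 0, -0.014, 0, 0, 0, 0, 0, -0.007, 0, 0, 0, 0, 0, -0.0025, 0, 0, 0, 0, 0, 0, 0, 0, 0, 0, 0, 0, 0, 0, 0]'

```text
clock: 36.35
tcp_pos: [0.4659, -0.3091, 0.0374]
orientation: [0.0, 0.005, 1.0, -0.0]
ft_force: [-0.4, 0.4, -0.5]
opening: 0.0461
grip_force: 62.0
```

>>> send_rows --moves '[0, 0, -0.001, 0, 0, 0, 0, 0, 0, 0, 0, 0]'

```text
clock: 36.52
tcp_pos: [0.466, -0.3095, 0.0364]
orientation: [0.0, 0.005, 1.0, -0.0]
ft_force: [-0.6, 1.4, 2.2]
opening: 0.0464
grip_force: 62.4
```

>>> send_rows --moves '[-0.0005, -0.0014, 0.0005, 0, 0, 0, 0, 0, 0, 0, 0, 0]'

```text
clock: 36.68
tcp_pos: [0.4652, -0.3113, 0.0364]
orientation: [-0.0, 0.005, 1.0, -0.0]
ft_force: [-0.1, -1.0, 0.3]
opening: 0.0456
grip_force: 62.2
```

>>> send_rows --moves '[0, 0, 0, 0, 0, 0, 0, 0, 0, 0, 0, 0, 0, 0, 0, 0, 0, 0, 0, 0, 0, 0, 0, 0, 0, 0, 0, 0, 0, 0, 0, 0, 0.02, 0, 0, 0, 0, 0, 0.03, 0, 0, 0, 0, 0, 0.035, 0, 0, 0, 0, 0, 0, 0, 0, 0]' --hand -1

```text
clock: 37.43
tcp_pos: [0.4672, -0.3123, 0.1281]
orientation: [0.003, 0.005, 1.0, -0.002]
ft_force: [0.2, -1.2, 1.1]
opening: 0.0857
grip_force: 0.0
```

```bash
python3 -c "
from stack import *
face(.061)
from look import lifts
for n in('scene','side'): lifts(n,.025,(.3,.45,-.1,.1),None,40)"
```

```text
tcp [ 0.4672 -0.3123  0.1281] 89.4 z 0.0615 rect [ 464.5 -310. ] [47.6 83.2] 89.49
platen y [-0.3553 -0.266 ] front x 0.4095
scene 146 [240. 159.] z 0.0262 rect [3.759e+02 2.000e-01] [91.1 36.6] 0.2
side 255 [308. 243.] z 0.025 rect [373.6   1.3] [39.3 84.4] 88.9
```

A is re-seated within 1 mm. Fetching B again from (0.373, 0.000).

>>> send_rows --moves '[-0.031, 0, 0, 0, 0, 0, -0.032, 0, 0, 0, 0, 0, -0.031, 0.014, 0, 0, 0, 0, 0, 0.037, 0, 0, 0, 0, 0, 0.037, 0, 0, 0, 0, 0, 0.037, 0, 0, 0, 0, 0, 0.037, 0, 0, 0, 0, 0, 0.037, 0, 0, 0, 0, 0, 0.037, 0, 0, 0, 0, 0, 0.037, 0, 0, 0, 0, 0, 0.037, 0, 0, 0, 0, 0, 0, 0, 0, 0, 0]'

```text
clock: 38.58
tcp_pos: [0.3702, 0.0041, 0.12]
orientation: [-0.001, 0.002, 1.0, 0.001]
ft_force: [0.1, -0.7, -1.0]
opening: 0.0855
grip_force: 0.0
```

```bash
python3 -c "
from stack import *
face(.025,None,(.3,.45,-.1,.1))"
```

```text
tcp [0.3702 0.0041 0.12  ] 89.76 z 0.0255 rect [372.1  -0.6] [83.8 35.9] 0.25
```

>>> send_rows --moves '[0.003, -0.004, -0.035, 0, 0, 0, 0, 0, -0.035, 0, 0, 0, 0, 0, -0.03, 0, 0, 0, 0, 0, -0.014, 0, 0, 0, 0, 0, -0.006, 0, 0, 0, 0, 0, 0, 0, 0, 0, 0, 0, 0, 0, 0, 0]'

```text
clock: 39.22
tcp_pos: [0.3742, -0.0056, 0.0016]
orientation: [-0.0, 0.006, 1.0, -0.0]
ft_force: [-0.0, -0.2, 0.1]
opening: 0.0853
grip_force: 0.0
```

>>> send_rows --moves '[0, 0, 0, 0, 0, 0, 0, 0, 0, 0, 0, 0, 0, 0, 0, 0, 0, 0, 0, 0, 0, 0, 0, 0, 0, 0, 0, 0, 0, 0, 0, 0, 0, 0, 0, 0, 0, 0, 0, 0, 0, 0, 0, 0, 0, 0, 0, 0]' --hand 1

```text
clock: 39.88
tcp_pos: [0.3748, -0.005, 0.0022]
orientation: [0.001, 0.005, 1.0, -0.0]
ft_force: [-0.4, -1.0, 5.2]
opening: 0.0339
grip_force: 60.1
```

>>> send_rows --moves '[0, 0, 0.035, 0, 0, 0, 0, 0, 0.04, 0, 0, 0, 0, 0, 0.04, 0, 0, 0, 0, -0.033, 0, 0, 0, 0, 0, -0.034, 0, 0, 0, 0, 0, -0.034, 0, 0, 0, 0, 0, -0.034, 0, 0, 0, 0, 0, -0.034, 0, 0, 0, 0, 0, -0.034, 0, 0, 0, 0, 0, -0.034, 0, 0, 0, 0, 0, -0.034, 0, 0, 0, 0, 0, -0.034, 0, 0, 0, 0]'

```text
clock: 40.88
tcp_pos: [0.3738, -0.3118, 0.1163]
orientation: [-0.0, 0.005, 1.0, -0.0]
ft_force: [0.7, -0.2, -1.1]
opening: 0.0338
grip_force: 60.6
```

>>> send_rows --moves '[0.03, 0, 0, 0, 0, 0, 0.03, 0, 0, 0, 0, 0, 0.03, 0, 0, 0, 0, 0, 0, 0, 0, 0, 0, 0, 0, 0, 0, 0, 0, 0]'

```text
clock: 41.3
tcp_pos: [0.4649, -0.3097, 0.1153]
orientation: [-0.001, 0.005, 1.0, 0.0]
ft_force: [-0.2, 0.3, -0.9]
opening: 0.034
grip_force: 60.6
```

```bash
python3 - <<'E'
from stack import *
s=bot.state();print(s["opening"],s["grip_force"])
face(s["tcp_pos"][2]+.023)
p,d,m=snap("wrist");C=cloud(m,d);H=cv2.cvtColor(p,cv2.COLOR_BGR2HSV);X,Y,Z=[C[...,i] for i in range(3)]
M=(abs(Z-.061)<.004)&(H[...,0]<25)&(H[...,1]>80)&(X>.4)&(X<.53)&(Y>-.36)&(Y<-.24)
q=C[M];print(M.sum()); 
if M.sum()>20: print("A visible y",np.percentile(q[:,1],[1,99]).round(4),"x",np.percentile(q[:,0],[1,99]).round(4))
E
```

```text
0.03395471761577824 60.611937046051025
tcp [ 0.4649 -0.3097  0.1153] 89.45 z 0.1385 rect [ 461.9 -309.4] [35.2 84.1] 89.62
platen y [-0.3555 -0.2662] front x 0.4059
495
A visible y [-0.3333 -0.2871] x [0.423  0.4271]
```

>>> send_rows --moves '[0.003, -0.001, -0.02, 0, 0, 0, 0, 0, -0.016, 0, 0, 0, 0, 0, -0.01, 0, 0, 0, 0, 0, -0.004, 0, 0, 0, 0, 0, 0, 0, 0, 0, 0, 0, 0, 0, 0, 0]'

```text
clock: 41.9
tcp_pos: [0.467, -0.3111, 0.067]
orientation: [0.0, 0.005, 1.0, -0.0]
ft_force: [0.2, -0.3, -1.2]
opening: 0.0337
grip_force: 60.6
```

```bash
python3 - <<'E'
from stack import *
s=bot.state();print(s["ft_force"],s["opening"])
face(s["tcp_pos"][2]+.0232)
E
```

```text
[ 0.24109309 -0.25790325 -1.19626982] 0.033732961764229054
tcp [ 0.467  -0.3111  0.067 ] 89.39 z 0.0902 rect [ 463.9 -310.8] [35.6 84. ] 89.41
platen y [-0.3549 -0.2664] front x 0.4069
```

>>> send_rows --moves '[0.0005, 0.0003, -0.002, 0, 0, 0, 0, 0, -0.001, 0, 0, 0, 0, 0, -0.001, 0, 0, 0, 0, 0, 0, 0, 0, 0]'

```text
clock: 42.28
tcp_pos: [0.468, -0.3109, 0.0633]
orientation: [0.001, 0.005, 1.0, -0.0]
ft_force: [-1.4, 1.0, 4.9]
opening: 0.0337
grip_force: 61.2
```

>>> send_rows --moves '[0, 0, 0.0005, 0, 0, 0, 0, 0, 0, 0, 0, 0, 0, 0, 0, 0, 0, 0, 0, 0, 0, 0, 0, 0, 0, 0, 0, 0, 0, 0, 0, 0, 0.02, 0, 0, 0, 0, 0, 0.03, 0, 0, 0, 0, 0, 0.03, 0, 0, 0, 0, 0, 0, 0, 0, 0]' --hand -1

```text
clock: 43.03
tcp_pos: [0.4694, -0.3118, 0.1488]
orientation: [0.003, 0.005, 1.0, -0.002]
ft_force: [0.6, -1.1, 0.4]
opening: 0.0854
grip_force: 0.0
```

```bash
python3 - <<'E'
from stack import *
face(.086,"w12.png")
p,d,m=snap("wrist");C=cloud(m,d);H=cv2.cvtColor(p,cv2.COLOR_BGR2HSV);X,Y,Z=[C[...,i] for i in range(3)]
M=(abs(Z-.061)<.004)&(H[...,0]<25)&(H[...,1]>80)&(X>.4)&(X<.53)&(Y>-.36)&(Y<-.24)
q=C[M];print(M.sum(),"A visible y",np.percentile(q[:,1],[1,99]).round(4))
R=((H[...,0]<8)|(H[...,0]>172))&(H[...,1]>140)&(H[...,2]>60)&(X<.42)&(Z>.07)&(Z<.082)
w=C[R];print("fin top",np.percentile(w,[2,98],0).round(4))
E
```

```text
tcp [ 0.4694 -0.3118  0.1488] 89.4 z 0.0866 rect [ 465.1 -310.4] [35.9 83.8] 89.45
platen y [-0.3552 -0.2651] front x 0.4079
998 A visible y [-0.3338 -0.2867]
fin top [[ 0.3445 -0.3163  0.074 ]
 [ 0.3784 -0.3038  0.0779]]
```

View pics/w12.png

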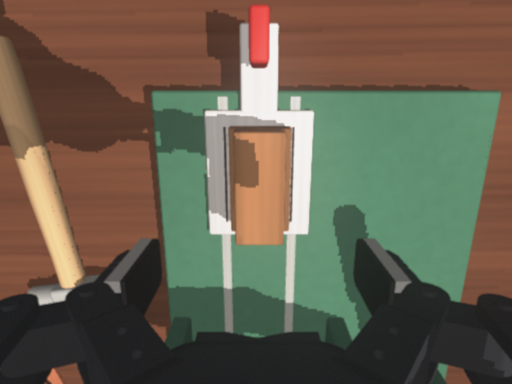

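The stack is square and centred: B at (260,185), on top of A within 1 mm, inside the guide lines. The fin is at (260,36), world (0.3615, -0.310). Next I'll pinch the fin.

>>> send_rows --moves '[-0.036, 0, 0, 0, 0, 0, -0.036, 0, 0, 0, 0, 0, -0.036, 0.0015, 0, 0, 0, 0, 0, 0, 0, 0, 0, 0, 0, 0, -0.03, 0, 0, 0, 0, 0, -0.035, 0, 0, 0, 0, 0, -0.025, 0, 0, 0, 0, 0, -0.014, 0, 0, 0, 0, 0, -0.007, 0, 0, 0, 0, 0, 0, 0, 0, 0]' --hand 0

```text
clock: 43.97
tcp_pos: [0.3586, -0.3082, 0.0294]
orientation: [-0.002, 0.005, 1.0, 0.001]
ft_force: [-0.2, 0.0, 0.4]
opening: 0.0426
grip_force: 0.0
```

>>> send_rows --moves '[0, 0, 0, 0, 0, 0, 0, 0, 0, 0, 0, 0, 0, 0, 0, 0, 0, 0, 0, 0, 0, 0, 0, 0, 0, 0, 0, 0, 0, 0, 0, 0, 0, 0, 0, 0, 0, 0, 0, 0, 0, 0]' --hand 1

```text
clock: 44.55
tcp_pos: [0.3603, -0.3102, 0.0331]
orientation: [0.001, 0.005, 1.0, -0.001]
ft_force: [-1.0, -3.8, 5.6]
opening: 0.0129
grip_force: 60.8
```

>>> send_rows --moves '[0.003, 0, 0, 0, 0, 0, 0.006, -0.0001, 0, 0, 0, 0, 0.009, -0.0001, 0, 0, 0, 0, 0.01, -0.0001, 0, 0, 0, 0, 0.01, -0.0001, 0, 0, 0, 0, 0.01, -0.0001, 0, 0, 0, 0, 0.01, -0.0001, 0, 0, 0, 0, 0.01, -0.0001, 0, 0, 0, 0, 0.01, -0.0001, 0, 0, 0, 0, 0.01, -0.0001, 0, 0, 0, 0, 0.006, -0.0001, 0, 0, 0, 0, 0.003, 0, 0, 0, 0, 0]'

```text
clock: 45.55
tcp_pos: [0.4577, -0.3112, 0.0331]
orientation: [0.001, 0.005, 1.0, -0.001]
ft_force: [-3.6, -5.2, 8.1]
opening: 0.0129
grip_force: 61.3
```

>>> send_rows --moves '[0.004, 0, 0, 0, 0, 0, 0.008, -0.0001, 0, 0, 0, 0, 0.01, -0.0001, 0, 0, 0, 0, 0.01, -0.0001, 0, 0, 0, 0, 0.01, -0.0001, 0, 0, 0, 0, 0.01, -0.0001, 0, 0, 0, 0, 0.008, -0.0001, 0, 0, 0, 0, 0.006, 0, 0, 0, 0, 0, 0.003, 0, 0, 0, 0, 0, 0, 0, 0, 0, 0, 0]'

```text
clock: 46.38
tcp_pos: [0.5269, -0.312, 0.0331]
orientation: [0.001, 0.005, 1.0, -0.001]
ft_force: [2.1, -5.3, 5.4]
opening: 0.013
grip_force: 60.9
```

>>> send_rows --moves '[0.0015, 0, 0, 0, 0, 0, 0.0015, 0, 0, 0, 0, 0, 0.001, 0, 0, 0, 0, 0, 0, 0, 0, 0, 0, 0]'

```text
clock: 46.72
tcp_pos: [0.5295, -0.312, 0.0331]
orientation: [-0.0, 0.006, 1.0, -0.001]
ft_force: [-5.6, -6.0, 8.1]
opening: 0.0128
grip_force: 61.3
```

>>> send_rows --moves '[0.0015, 0, 0, 0, 0, 0, 0.001, 0, 0, 0, 0, 0, 0, 0, 0, 0, 0, 0]'

```text
clock: 46.97
tcp_pos: [0.5294, -0.3119, 0.033]
orientation: [-0.002, 0.006, 1.0, -0.001]
ft_force: [-19.8, -4.7, 15.0]
opening: 0.0131
grip_force: 62.2
```

Carriage home: it stopped at 0.169 m of travel with the force rising to 20 N. Release, rise, and go above the lever.

>>> send_rows --moves '[0, 0, 0, 0, 0, 0, 0, 0, 0, 0, 0, 0, 0, 0, 0, 0, 0, 0, 0, 0, 0, 0, 0, 0, 0, 0, 0.03, 0, 0, 0, 0, 0, 0.04, 0, 0, 0, 0, 0, 0.04, 0, 0, 0, 0, 0, 0.04, 0, 0, 0, 0, 0, 0.035, 0, 0, 0, 0, 0, 0, 0, 0, 0]' --hand 0.2

```text
clock: 47.8
tcp_pos: [0.5339, -0.3114, 0.2249]
orientation: [0.004, 0.005, 1.0, -0.002]
ft_force: [1.3, -0.7, 0.7]
opening: 0.034
grip_force: 0.0
```

>>> send_rows --moves '[0, 0.03, 0, 0, 0, 0, 0.002, 0.035, 0, 0, 0, 0, 0.002, 0.035, 0, 0, 0, 0, 0.004, 0.035, 0, 0, 0, 0, 0.003, 0.025, 0, 0, 0, 0, 0, 0, 0, 0, 0, 0, 0, 0, 0, 0, 0, 0]' --hand 1

```text
clock: 48.38
tcp_pos: [0.5434, -0.1493, 0.2168]
orientation: [0.0, 0.004, 1.0, 0.0]
ft_force: [-1.4, -0.4, -0.8]
opening: -0.0001
grip_force: 0.0
```

```bash
python3 - <<'E'
from h import *
s=bot.state();print(s["tcp_pos"],yaw(),s["opening"])
p,d,m=snap("wrist");cv2.imwrite("pics/w13.png",p);C=cloud(m,d);H=cv2.cvtColor(p,cv2.COLOR_BGR2HSV);X,Y,Z=[C[...,i] for i in range(3)]
G=((H[...,0]<8)|(H[...,0]>172))&(H[...,1]>130)&(H[...,2]>50)&(Y>-.2)&(Y<-.1)&(Z>.1)
w=C[G];print(G.sum(),np.percentile(w,[1,50,99],0).round(4) if G.sum() else "")
for x0 in np.arange(.51,.62,.01):
    q=w[abs(w[:,0]-x0)<.005]
    if len(q)>5: print(round(x0,3),np.percentile(q[:,1],[3,97]).round(4),np.percentile(q[:,2],95).round(4))
p,d,m=snap("scene");C=cloud(m,d);H=cv2.cvtColor(p,cv2.COLOR_BGR2HSV);X,Y,Z=[C[...,i] for i in range(3)]
R=((H[...,0]<8)|(H[...,0]>172))&(H[...,1]>140)&(H[...,2]>60)&(Y<-.27)&(Y>-.35)&(X>.33)&(X<.62)
if R.sum(): print("fin scene",np.percentile(C[R],[2,98],0).round(4))
E
```

```text
[ 0.54343087 -0.14934092  0.21679343] 89.56218414882632 -7.740191050952021e-05
1866 [[ 0.5223 -0.1638  0.168 ]
 [ 0.5377 -0.152   0.1816]
 [ 0.5648 -0.14    0.1877]]
0.52 [-0.1588 -0.1456] 0.1821
0.53 [-0.1627 -0.1412] 0.1868
0.54 [-0.1632 -0.1405] 0.1867
0.55 [-0.1631 -0.1404] 0.1825
0.56 [-0.1637 -0.1402] 0.1783
0.57 [-0.164  -0.1608] 0.1699
fin scene [[ 0.4906 -0.3165  0.0389]
 [ 0.5251 -0.3051  0.0818]]
```

View pics/w13.png

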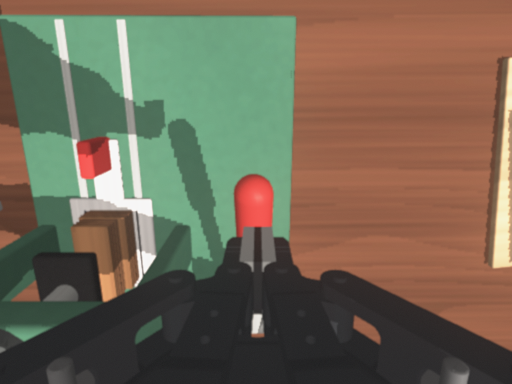

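The wrist view shows the red grip at (254,205) under the fingers and the stack in the press at (105,245), with the fin at (95,158). Scene hints the fin may have fallen short, so I'll check its position.

```bash
python3 - <<'E'
from h import *
p,d,m=snap("wrist");C=cloud(m,d);H=cv2.cvtColor(p,cv2.COLOR_BGR2HSV)
R=((H[...,0]<8)|(H[...,0]>172))&(H[...,1]>130)&(H[...,2]>50);R[:,140:]=0
w=C[R];print(R.sum(),np.percentile(w,[2,50,98],0).round(4));t=w[w[:,2]>.072];print("top",np.percentile(t,[2,98],0).round(4))
X,Y,Z=[C[...,i] for i in range(3)]
P=(abs(Z-.036)<.004)&(H[...,1]<80)&(Y<-.25)&(Y>-.37)&(X>.5)
q=C[P];print("platen",np.percentile(q[:,0],[1,99]).round(4),np.percentile(q[:,1],[1,99]).round(4))
for zt in(.061,.086):
    M=(abs(Z-zt)<.004)&(H[...,0]<25)&(H[...,1]>80)&(Y<-.25)&(Y>-.37);q=C[M];print(zt,M.sum(),np.percentile(q[:,0],[1,99]).round(4),np.percentile(q[:,1],[1,99]).round(4))
E
```

```text
1099 [[ 0.5124 -0.3162  0.0414]
 [ 0.528  -0.3056  0.0722]
 [ 0.5452 -0.3043  0.0778]]
top [[ 0.5125 -0.3168  0.0724]
 [ 0.5461 -0.3046  0.078 ]]
platen [0.5034 0.6715] [-0.3557 -0.2674]
0.061 916 [0.5127 0.6744] [-0.332  -0.2877]
0.086 1763 [0.5926 0.6696] [-0.3292 -0.2941]
```

The fin's centre is at x 0.529, a travel of 0.168 m, so the carriage is home. Pump stroke 1 down.

>>> send_rows --moves '[-0.003, -0.0027, -0.02, 0, 0, 0, 0, 0, -0.02, 0, 0, 0, 0, 0, -0.014, 0, 0, 0, 0, 0, -0.014, 0, 0, 0, 0, 0, -0.014, 0, 0, 0, 0, 0, -0.014, 0, 0, 0, 0, 0, -0.014, 0, 0, 0, 0, 0, -0.014, 0, 0, 0, 0, 0, -0.012, 0, 0, 0, 0, 0, 0, 0, 0, 0]'

```text
clock: 49.37
tcp_pos: [0.5393, -0.1546, 0.0789]
orientation: [-0.001, 0.006, 1.0, 0.0]
ft_force: [-2.1, -1.4, 6.0]
opening: -0.0001
grip_force: 3.2
```

>>> send_rows --moves '[0, 0.002, -0.008, 0, 0, 0, 0, 0, -0.006, 0, 0, 0, 0, 0, -0.004, 0, 0, 0, 0, 0, 0, 0, 0, 0]'

```text
clock: 49.7
tcp_pos: [0.5411, -0.1531, 0.0639]
orientation: [0.001, 0.006, 1.0, -0.001]
ft_force: [0.8, -3.6, 8.4]
opening: -0.0001
grip_force: 3.9
```

>>> send_rows --moves '[0, 0, -0.003, 0, 0, 0, 0, 0, -0.002, 0, 0, 0, 0, 0, 0, 0, 0, 0]'

```text
clock: 49.95
tcp_pos: [0.5415, -0.1531, 0.0596]
orientation: [0.002, 0.006, 1.0, -0.001]
ft_force: [1.3, -1.8, 7.8]
opening: -0.0002
grip_force: 4.0
```

>>> send_rows --moves '[0, 0, -0.002, 0, 0, 0, 0, 0, -0.002, 0, 0, 0, 0, 0, -0.002, 0, 0, 0, 0, 0, 0, 0, 0, 0]'

```text
clock: 50.28
tcp_pos: [0.542, -0.153, 0.0541]
orientation: [0.002, 0.006, 1.0, -0.001]
ft_force: [1.9, -1.1, 8.9]
opening: 0.0001
grip_force: 4.2
```

>>> send_rows --moves '[0, 0, -0.002, 0, 0, 0, 0, 0, -0.001, 0, 0, 0, 0, 0, 0, 0, 0, 0]'

```text
clock: 50.53
tcp_pos: [0.5424, -0.1531, 0.0532]
orientation: [0.003, 0.006, 1.0, -0.001]
ft_force: [-2.5, 0.2, 21.7]
opening: 0.0001
grip_force: 11.1
```

Bottom stop reached: 21.7 N at TCP 0.053. Up again fully, then the second stroke.

>>> send_rows --moves '[0, 0, 0.014, 0, 0, 0, 0, 0, 0.015, 0, 0, 0, 0, 0, 0.015, 0, 0, 0, 0, 0, 0.015, 0, 0, 0, 0, 0, 0.015, 0, 0, 0, 0, 0, 0.015, 0, 0, 0, 0, 0, 0.015, 0, 0, 0, 0, 0, 0.015, 0, 0, 0, 0, 0, 0.016, 0, 0, 0, 0, 0, 0, 0, 0, 0, 0, 0, 0, 0, 0, 0, 0, 0, 0, 0, 0, 0]'

```text
clock: 51.53
tcp_pos: [0.54, -0.1519, 0.1831]
orientation: [-0.0, 0.006, 1.0, 0.0]
ft_force: [0.2, -0.3, 0.0]
opening: 0.0
grip_force: 0.0
```

```bash
cat > lev.py <<'E'
from h import *
def lev():
    p,d,m=snap("wrist");C=cloud(m,d);H=cv2.cvtColor(p,cv2.COLOR_BGR2HSV);X,Y,Z=[C[...,i] for i in range(3)]
    G=((H[...,0]<8)|(H[...,0]>172))&(H[...,1]>130)&(H[...,2]>50)&(Y>-.2)&(Y<-.1)
    print("tcp",bot.state()["tcp_pos"].round(4),"grip top z",np.percentile(C[G][:,2],98).round(4),"min x",C[G][:,0].min().round(4))
E
python3 -c "
from lev import *
lev()"
```

```text
tcp [ 0.5398 -0.1517  0.1827] grip top z 0.1875 min x 0.4724
```

>>> send_rows --moves '[0, 0, -0.012, 0, 0, 0, 0, 0, -0.014, 0, 0, 0, 0, 0, -0.015, 0, 0, 0, 0, 0, -0.015, 0, 0, 0, 0, 0, -0.015, 0, 0, 0, 0, 0, -0.015, 0, 0, 0, 0, 0, -0.015, 0, 0, 0, 0, 0, -0.014, 0, 0, 0, 0, 0, -0.01, 0, 0, 0, 0, 0, -0.006, 0, 0, 0, 0, 0, -0.003, 0, 0, 0, 0, 0, 0, 0, 0, 0]'

```text
clock: 52.58
tcp_pos: [0.541, -0.1517, 0.0526]
orientation: [0.002, 0.005, 1.0, -0.0]
ft_force: [-6.5, 2.2, 25.1]
opening: 0.0001
grip_force: 13.1
```

Lever fully up after the first stroke (top z 0.1875) and second bottom reached at 25 N. Up, then third.

>>> send_rows --moves '[0, 0, 0.014, 0, 0, 0, 0, 0, 0.015, 0, 0, 0, 0, 0, 0.015, 0, 0, 0, 0, 0, 0.015, 0, 0, 0, 0, 0, 0.015, 0, 0, 0, 0, 0, 0.015, 0, 0, 0, 0, 0, 0.015, 0, 0, 0, 0, 0, 0.015, 0, 0, 0, 0, 0, 0.015, 0, 0, 0, 0, 0, 0, 0, 0, 0, 0, 0, 0, 0, 0, 0, 0, 0, 0, 0, 0, 0]'

```text
clock: 53.58
tcp_pos: [0.5397, -0.1514, 0.1822]
orientation: [-0.001, 0.005, 1.0, 0.0]
ft_force: [0.0, -0.0, -0.0]
opening: -0.0
grip_force: 0.0
```

```bash
python3 -c "
from lev import *
lev()"
```

```text
tcp [ 0.5396 -0.1514  0.182 ] grip top z 0.1873 min x 0.4723
```

>>> send_rows --moves '[0, 0, -0.012, 0, 0, 0, 0, 0, -0.014, 0, 0, 0, 0, 0, -0.015, 0, 0, 0, 0, 0, -0.015, 0, 0, 0, 0, 0, -0.015, 0, 0, 0, 0, 0, -0.015, 0, 0, 0, 0, 0, -0.015, 0, 0, 0, 0, 0, -0.014, 0, 0, 0, 0, 0, -0.01, 0, 0, 0, 0, 0, -0.006, 0, 0, 0, 0, 0, -0.003, 0, 0, 0, 0, 0, 0, 0, 0, 0]'

```text
clock: 54.63
tcp_pos: [0.5408, -0.1516, 0.0524]
orientation: [0.002, 0.005, 1.0, -0.0]
ft_force: [-7.1, 2.8, 26.3]
opening: 0.0001
grip_force: 13.8
```

>>> send_rows --moves '[0, 0, 0.014, 0, 0, 0, 0, 0, 0.015, 0, 0, 0, 0, 0, 0.015, 0, 0, 0, 0, 0, 0.015, 0, 0, 0, 0, 0, 0.015, 0, 0, 0, 0, 0, 0.015, 0, 0, 0, 0, 0, 0.015, 0, 0, 0, 0, 0, 0.015, 0, 0, 0, 0, 0, 0.02, 0, 0, 0, 0, 0, 0.02, 0, 0, 0, 0, 0, 0.02, 0, 0, 0, 0, 0, 0, 0, 0, 0]'

```text
clock: 55.63
tcp_pos: [0.5408, -0.1517, 0.2315]
orientation: [0.002, 0.005, 1.0, -0.0]
ft_force: [0.4, -0.5, 0.9]
opening: 0.0002
grip_force: 0.0
```

```bash
python3 - <<'E'
from lev import *
lev()
p,d,m=snap("wrist");C=cloud(m,d);H=cv2.cvtColor(p,cv2.COLOR_BGR2HSV);X,Y,Z=[C[...,i] for i in range(3)]
R=((H[...,0]<8)|(H[...,0]>172))&(H[...,1]>130)&(H[...,2]>50)&(Y<-.29)&(Y>-.33)&(Z>.072)&(Z<.08)
print("fin top",R.sum(),np.percentile(C[R],[2,98],0).round(4))
for zt in(.061,.086):
    M=(abs(Z-zt)<.004)&(H[...,0]<25)&(H[...,1]>80)&(Y<-.25)&(Y>-.37)&(X>.57);q=C[M];print(zt,M.sum(),np.percentile(q[:,0],[1,99]).round(4),np.percentile(q[:,1],[1,99]).round(4))
E
```

```text
tcp [ 0.5406 -0.1516  0.2295] grip top z 0.1871 min x 0.4725
fin top 498 [[ 0.5132 -0.3168  0.0728]
 [ 0.546  -0.3047  0.0779]]
0.061 712 [0.5924 0.6745] [-0.3315 -0.2877]
0.086 1586 [0.5925 0.6706] [-0.3292 -0.2941]
```

>>> send_rows --moves '[-0.01, 0.03, 0.01, 0, 0, 0, -0.01, 0.04, 0, 0, 0, 0, -0.01, 0.04, 0, 0, 0, 0, 0, 0.03, 0, 0, 0, 0, 0, 0, 0, 0, 0, 0, 0, 0, 0, 0, 0, 0]'

```text
clock: 56.23
tcp_pos: [0.5096, -0.0102, 0.2371]
orientation: [-0.001, 0.004, 1.0, -0.0]
ft_force: [0.5, -1.3, -0.5]
opening: -0.0002
grip_force: 0.0
```

```bash
python3 -c "
from bench import bot
print(bot.state()['tcp_pos'],bot.hand_in())"
```

```text
the job is handed in; nothing more can be done
[ 0.50956858 -0.01018094  0.23714192] None
```

Job handed in at 56 s: both lifts present (48 and 36 mm) were wedged at once, stacked centred with the 48 below (it was knocked off the carriage once and re-set), the carriage pushed to its stop, three full strokes pumped and the lever left up; the jar, tin and hammer were never approached, but I did not check them at the end.

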